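Close the bearing wash block and fire the cleaner

TASK

Clear the hex driver off the bearing wash block into the grey tool tray, then give every cover plate on the table a bay of its own on the block and press it down at both ends until it sits level, fully home against the stop. Only when the driver is away and all covers are home, push the nozzle cap of the cleaner canister all the way down and let it spring back up; leave the other things on the table where they are.

Things in the scene. Friction and masses are not known exactly. Their poses are not given: they have to be found in the camera images.
- block: fixed wash block: steel base plate 120 (x) x 290 (y) x 12 mm, origin under its centre. On it three bays in a row along y, 95 mm apart: grey plinths 36 mm wide, seat face 18 mm above the plate, so a cover overhangs 4 mm along each long side (finger room). L-shaped corner guides 14 mm above the seat, give a cover 5 mm play lengthwise and 4 mm across, clear of the middle of its sides
- bay1 (a point): centre of the seat face of the +y end bay, 30 mm above the table; x along the bay's length, y across, z up. Two stiff rubber pins, 26 mm from the centre along +x and -x, stand up to 6 mm out of the seat; a cover laid in the bay rests on them, proud and perhaps askew. Each pin yields to 5 to 6 N, stays where pushed, and at its hard stop is flush with the seat
- bay2 (a point): centre of the seat face of the middle bay, 30 mm above the table; x along the bay's length, y across, z up. Two stiff rubber pins, 26 mm from the centre along +x and -x, stand up to 6 mm out of the seat; a cover laid in the bay rests on them, proud and perhaps askew. Each pin yields to 5 to 6 N, stays where pushed, and at its hard stop is flush with the seat
- bay3 (a point): centre of the seat face of the -y end bay, 30 mm above the table; x along the bay's length, y across, z up. Two stiff rubber pins, 26 mm from the centre along +x and -x, stand up to 6 mm out of the seat; a cover laid in the bay rests on them, proud and perhaps askew. Each pin yields to 5 to 6 N, stays where pushed, and at its hard stop is flush with the seat
- cover1: loose flat cover plate of bare aluminium, a plain rectangle 80 x 44 x 8 mm, 45 g (all covers are alike, some may be absent); origin at its very centre (4 mm above its underside), x along the 80 mm length, z its thickness
- cover2: loose flat cover plate of bare aluminium, a plain rectangle 80 x 44 x 8 mm, 45 g (all covers are alike, some may be absent); origin at its very centre (4 mm above its underside), x along the 80 mm length, z its thickness
- cover3: loose flat cover plate of bare aluminium, a plain rectangle 80 x 44 x 8 mm, 45 g (all covers are alike, some may be absent); origin at its very centre (4 mm above its underside), x along the 80 mm length, z its thickness
- cover4: loose flat cover plate of bare aluminium, a plain rectangle 80 x 44 x 8 mm, 45 g (all covers are alike, some may be absent); origin at its very centre (4 mm above its underside), x along the 80 mm length, z its thickness
- driver: loose hex driver, 70 g: aluminium handle of hexagonal section, 18 mm across flats (20.8 mm over the corners), 70 mm long, with a thin steel shaft 6 mm across and 70 mm long at its +x end; origin at the centre of the handle, x along the driver. At the start it lies along the middle bay, handle in the bay on the pins
- driver_tip (a point): tip of the driver's steel shaft, 105 mm from the handle's centre along the driver's x
- tray: fixed open grey tool tray, 200 (x) x 100 (y) mm outside, walls 4 mm thick and 18 mm high, floor about 4 mm; origin under its centre, x along its length
- canister: fixed aluminium cleaner canister, 54 mm across, standing on a dark 68 mm foot; origin under its centre; 122 mm tall with its nozzle cap
- nozzle_top (a point): centre of the top face of the canister's white round nozzle cap, 30 mm across and 16 mm tall (moves down with it)
- nozzle (a joint): how far the nozzle cap is pressed down: 0 up, 0.007 m fully down; a spring of about 1 N at the top and 5.5 N fully down lifts it again
- gauge: bystander: steel bearing gauge 70 x 34 x 24 mm with a round dial; origin under its centre
- cup: bystander: brass cleaning cup, 64 mm across, 50 mm tall; origin under its centre
- yoyo_white: bystander: white yo-yo lying on its side face, 56 mm across, 40 mm tall; origin under its centre
- yoyo_black: bystander: black yo-yo lying on its side face, 56 mm across, 40 mm tall; origin under its centre
- bearing: bystander: steel bearing ring, 32 mm across, 10 mm tall; origin under its centre
- jar: bystander: small amber jar, 48 mm across, 55 mm tall; origin under its centre
- carton: bystander: cardboard carton 60 x 90 x 40 mm; origin under its centre

How it is judged:
On the way, in this order (a step that is already met when the one before it is completed fails the run):
1. the driver lies in the tray and every cover sits level and fully home in a bay (((x of cover1 in the frame of bay1 between -0.008 and 0.008 m and y of cover1 in the frame of bay1 between -0.008 and 0.008 m and z of cover1 in the frame of bay1 between 0.001 and 0.0056 m) or (x of cover1 in the frame of bay2 between -0.008 and 0.008 m and y of cover1 in the frame of bay2 between -0.008 and 0.008 m and z of cover1 in the frame of bay2 between 0.001 and 0.0056 m) or (x of cover1 in the frame of bay3 between -0.008 and 0.008 m and y of cover1 in the frame of bay3 between -0.008 and 0.008 m and z of cover1 in the frame of bay3 between 0.001 and 0.0056 m)) and angle between the z axis of each of cover1, cover2, cover3, cover4 and the z axis of block, either way round below 0.03 rad and ((x of cover2 in the frame of bay1 between -0.008 and 0.008 m and y of cover2 in the frame of bay1 between -0.008 and 0.008 m and z of cover2 in the frame of bay1 between 0.001 and 0.0056 m) or (x of cover2 in the frame of bay2 between -0.008 and 0.008 m and y of cover2 in the frame of bay2 between -0.008 and 0.008 m and z of cover2 in the frame of bay2 between 0.001 and 0.0056 m) or (x of cover2 in the frame of bay3 between -0.008 and 0.008 m and y of cover2 in the frame of bay3 between -0.008 and 0.008 m and z of cover2 in the frame of bay3 between 0.001 and 0.0056 m)) and ((x of cover3 in the frame of bay1 between -0.008 and 0.008 m and y of cover3 in the frame of bay1 between -0.008 and 0.008 m and z of cover3 in the frame of bay1 between 0.001 and 0.0056 m) or (x of cover3 in the frame of bay2 between -0.008 and 0.008 m and y of cover3 in the frame of bay2 between -0.008 and 0.008 m and z of cover3 in the frame of bay2 between 0.001 and 0.0056 m) or (x of cover3 in the frame of bay3 between -0.008 and 0.008 m and y of cover3 in the frame of bay3 between -0.008 and 0.008 m and z of cover3 in the frame of bay3 between 0.001 and 0.0056 m)) and ((x of cover4 in the frame of bay1 between -0.008 and 0.008 m and y of cover4 in the frame of bay1 between -0.008 and 0.008 m and z of cover4 in the frame of bay1 between 0.001 and 0.0056 m) or (x of cover4 in the frame of bay2 between -0.008 and 0.008 m and y of cover4 in the frame of bay2 between -0.008 and 0.008 m and z of cover4 in the frame of bay2 between 0.001 and 0.0056 m) or (x of cover4 in the frame of bay3 between -0.008 and 0.008 m and y of cover4 in the frame of bay3 between -0.008 and 0.008 m and z of cover4 in the frame of bay3 between 0.001 and 0.0056 m)) and x of driver in the frame of tray between -0.085 and 0.085 m and y of driver in the frame of tray between -0.045 and 0.045 m and z of driver in the frame of tray between 0 and 0.03 m and x of driver_tip in the frame of tray between -0.1 and 0.1 m and y of driver_tip in the frame of tray between -0.05 and 0.05 m and z of driver_tip in the frame of tray between 0 and 0.035 m), for 0.2 s.
2. the nozzle cap is pushed all the way down (over 5.5 of its 7 mm) (value of joint nozzle above 0.0055 m), for 0.05 s.
3. the nozzle cap has sprung back up (value of joint nozzle below 0.0015 m), for 0.2 s.
At the end, for the whole second after the job is handed in: every cover present sits in a bay of its own, within 8 mm of the bay's centre along x and y, level within 0.03 rad and its centre no more than 5.6 mm above the seat (4 mm is fully home); the whole driver lies in the tray; the nozzle cap is up (under 1.5 mm); all at rest (all of step 1 and value of joint nozzle below 0.0015 m and linear speed of each of driver, cover1, cover2, cover3, cover4 below 0.02 m/s); the robot touches nothing.
It fails at once if a bystander (gauge, cup, yo-yo, bearing, jar or carton) is moved by more than 5 cm (distance of any of gauge, cup, yoyo_white, yoyo_black, bearing, jar, carton from where it was at the start of the episode above 0.05 m).
Of cover1, cover2, cover3, cover4 only 2 to 3 are there at a start; the rules pass over those that are not, and their reading is None.
At some moment in a run one of cover1, cover2, cover3, cover4, driver may be knocked a few centimetres aside while the robot is not near it.
Once in a run the grip may slacken for a moment while it holds something.
It also fails if it takes over 210 s, if anything falls off the work surface, if the arm or the gripper's body presses on something with over 40 N, if the wrist force passes 120 N, or if a joint passes its speed limit or range.

ROBOT

A 6-joint arm with a two-finger parallel gripper is mounted at the origin on the work surface. World frame = base frame: x ahead of the robot, y to its left, z up, the work surface at z = 0. Lengths are in m, angles in rad, forces in N, time in s.
With the tool pointing down it reaches from about 0.3 to 0.775 m from the base axis. Payload 14.6 kg.
Tool frame: the origin (TCP) lies midway between the tips of the shut fingers; the grasp point (between the pads) lies 19 mm behind it (tcp_to_grasp is the distance from the TCP to the grasp point, in m); z points along the fingers, y is the line along which they close (so a half turn about z gives the same grasp; the last joint's range is limited). The gripper opens to 94 mm and grips with 3 to 60 N. Pads are 16 mm wide; open, the fingers measure 119 mm over their backs; the gripper's body (75 mm by 177 mm) begins 78 mm behind the grasp point.
Start: joints at [1.152, 0.3, 1.521, -0, 1.321, -0.067], TCP at [0.19, 0.516, 0.205] pointing down, gripper open.
Joint ranges: [-3.03, 3.03], [-0.79, 2.21], [0.23, 2.52], [-1.04, 4.18], [0, 3.07], [-2.55, 2.55]. Speed limits (rad/s): [2.22, 2.22, 2.57, 3.14, 3.14, 3.14].

INTERFACE

Orientations are given as [roll, pitch, yaw] about the fixed x, y, z axes, in that order (R = Rz(yaw) Ry(pitch) Rx(roll)).
In Python, from station import * gives the robot as it stands.
- The arm moves only by the tool send_rows, never from a script. Its argument "motion" is a list of rows, each a list of 3 entries, a list of its own where there are three numbers: the shift along the tool's x, y, z in units of 0.03 m (1.0 is 0.03 m), then the turn, a rotation vector about the tool's x, y, z in units of 0.12 rad (1.0 is 0.12 rad), then the opening, from -1 (shut) to 1 (fully open). In form: [[[x, y, z], [rx, ry, rz], grip], ...]. A call has 1 to 12 rows; each row shifts and turns the commanded pose from where the row before left it, along the tool's axes as they then stand; what a row does not reach is not made up. A row lasts 1/10 s, in which the tool goes at most 50 mm and 8.59 degrees, less where a joint would pass 70% of its speed; a pose out of reach is approached as far as the arm can. A call with a number of a shift or a turn outside -1 to 1 is refused whole. A call with a gripper value outside its range is refused whole. The fingers move at their own pace and stop on an object; "squeeze" is the grip in N (left out, the last holds). Time passes only in rows, so rows that do not move let the fingers close. It gives the time, the measured TCP pose, the force, the opening and the grip force at its end, in the units of the state.
- get_obs(): the state, without advancing time (a new reading comes with each control period).
- camera(name): name is "side" or "top" or "wrist"; returns a dict with "pixels" (384x512x3 uint8, red, green, blue), "depth" (384x512 float32, m along the optical axis (not along the pixel's ray), 0 where there is no reading), "fx", "fy", "cx", "cy" (pixels), "rvec" (rotation vector, rad) and "tvec" (3), from world to camera coordinates, as OpenCV has them. Camera axes: x right, y down, z forward; pixel columns grow to the right and rows downward; lengths in m; the calibration is good to about 2 mm. A picture is of the moment at which its call begins.
- hand_in(): hands the job in; it is judged then, once.
The state is a dict: "time_s": time; "qpos": joint angles; "joint_vel": joint speeds; "tau": joint torques, N m; "ee_pos": TCP position; "eef_rot": TCP orientation; "force": force on the tool from outside, world axes, zero at the start; "moment": the same for the moment, N m; "grip_width": finger opening in m; "grip_force": force on a finger pad.
Only numpy, scipy, OpenCV 4.12 (cv2) and the standard library are available. Lean on these libraries where they do the work, as an engineer would, in place of code of your own. Each camera call takes 0.05 s, during which the arm holds its last target. There are 200 camera calls.

## Working session

There is one attempt and no reset: what is moved stays moved. The work goes in short steps, Python scripts to look and compute and a tool call to move; the robot and the scene stay as the last step left them, time stands still between calls to the robot, and variables do not carry over. Pictures are saved under pics/ and viewed, at most 14 in all, crops included, and the job is handed in when it is done.

Besides the shell and the picture viewer there is one more tool, called after "Request:" as name(argument=value, ...) on one line, values as JSON. send_rows: Moves the arm, as the interface text tells. Its arguments: {"type":"object","properties":{"motion":{"type":"array"},"squeeze":{"type":"number"}},"required":["motion"]}

```bash
ls; mkdir -p pics; python3 - <<'E'
from station import *
import cv2
o=get_obs(); print(o)
for n in("top","side"):
    c=camera(n); cv2.imwrite(f"pics/{n}0.png",cv2.resize(c["pixels"][:,:,::-1],(800,600),interpolation=cv2.INTER_CUBIC)); print(n,c["fx"],c["cx"],c["cy"],c["rvec"],c["tvec"])
E
```

```text
pics
{'time_s': 0.0, 'qpos': array([ 1.15239487e+00,  3.00466828e-01,  1.52160164e+00,  4.79678336e-06,
        1.32068447e+00, -6.66160960e-02]), 'joint_vel': array([0.00153532, 0.00151776, 0.00059344, 0.00047769, 0.00100897,
       0.00023276]), 'tau': array([-5.75506929e-04, -5.31810665e+01, -3.52729046e+01,  7.08401855e-02,
        2.43904372e-02, -1.34328266e-04]), 'ee_pos': array([0.18941687, 0.51606889, 0.20487998]), 'eef_rot': array([-3.14043526e+00, -8.18719504e-05,  2.78980606e+00]), 'force': array([ 0.30822115, -0.1561921 ,  0.18466969]), 'moment': array([-0.01371808,  0.0366307 ,  0.07296007]), 'grip_force': 0.0, 'grip_width': 0.09427066630837976}
top 405.426663385163 254.45753285991114 194.1334323833095 [ 2.18706364 -2.15112871  0.14467202] [0.02556332 0.56629245 1.2579116 ]
side 410.42012844474993 256.0681995031116 184.8616733141476 [ 2.31549373 -0.4047822   0.19311053] [-0.52035846  0.23111226  0.94942287]
```

View pics/top0.png

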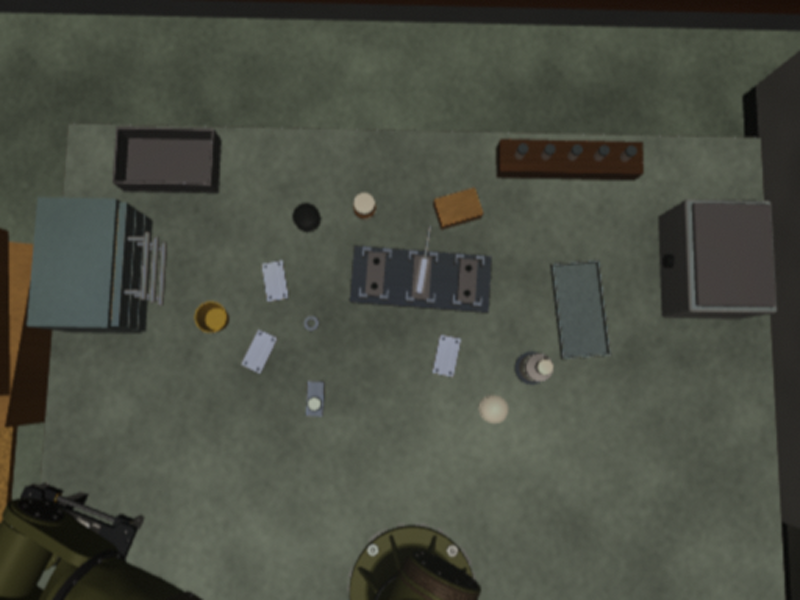

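View pics/side0.png

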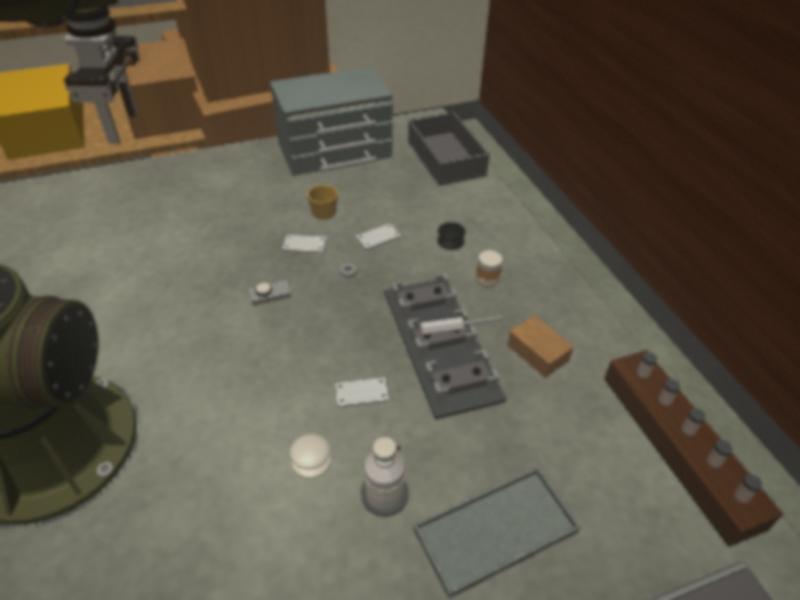

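The top picture (800×600 scale) shows the block at (422,279) with the driver on its middle bay, handle (422,275) and shaft tip (429,228). There are three covers, at (275,281), (260,351) and (447,356). The tray is at (580,310), the canister at (540,367), the white yo-yo at (493,409), the gauge at (315,398), the bearing at (311,323) and the cup at (211,317). The side picture shows the same layout.

```bash
cat > h.py <<'E'
from station import *
import numpy as np, cv2
def ray(c,uv):
    R=cv2.Rodrigues(np.array(c["rvec"],float))[0]; t=np.array(c["tvec"],float)
    d=R.T@np.array([(uv[0]-c["cx"])/c["fx"],(uv[1]-c["cy"])/c["fy"],1]); return -R.T@t,d
def plane(c,uv,z):
    o,d=ray(c,uv); return o+d*(z-o[2])/d[2]
def proj(c,p):
    K=np.array([[c["fx"],0,c["cx"]],[0,c["fy"],c["cy"]],[0,0,1.]])
    return cv2.projectPoints(np.array(p,float).reshape(-1,1,3),np.array(c["rvec"],float),np.array(c["tvec"],float),K,None)[0].reshape(-1,2)
def tri(c1,a,c2,b):
    o1,d1=ray(c1,a);o2,d2=ray(c2,b)
    s=np.linalg.lstsq(np.c_[d1,-d2],o2-o1,rcond=None)[0]
    p,q=o1+s[0]*d1,o2+s[1]*d2; return (p+q)/2,np.linalg.norm(p-q)
def blobs(mask,amin=30,amax=1e5):
    out=[]
    for k in cv2.findContours(mask.astype(np.uint8),cv2.RETR_EXTERNAL,cv2.CHAIN_APPROX_NONE)[0]:
        a=cv2.contourArea(k)
        if amin<a<amax: out.append((a,cv2.minAreaRect(k),k))
    return out
def rect(c,r,z):
    """world centre, length axis angle, long, short of a minAreaRect on plane z"""
    b=np.array([plane(c,p,z)[:2] for p in cv2.boxPoints(r)])
    e,f=b[1]-b[0],b[2]-b[1]
    if np.linalg.norm(e)<np.linalg.norm(f): e,f=f,e
    return b.mean(0),np.arctan2(e[1],e[0])%np.pi,np.linalg.norm(e),np.linalg.norm(f)
def shot(n,name=None,box=None,s=1):
    c=camera(n)
    if name:
        im=c["pixels"][:,:,::-1]
        if box: im=im[box[1]:box[3],box[0]:box[2]]
        cv2.imwrite("pics/"+name,cv2.resize(im,None,fx=s,fy=s,interpolation=cv2.INTER_CUBIC))
    return c
E
python3 - <<'E'
from h import *
np.set_printoptions(precision=4,suppress=True)
c=camera("top"); s=camera("side")
for n,c in(("top",c),("side",s)):
    hsv=cv2.cvtColor(c["pixels"],cv2.COLOR_RGB2HSV); print(n)
    for a,r,k in blobs((hsv[...,2]>125)&(hsv[...,1]<70),15,3000):
        m=np.array(r[0]); u,v=m.astype(int); d=c["depth"][v,u]
        o,dd=ray(c,m); print(m,a,hsv[v,u],"depth pt",o+dd*d,"rect z8:",*rect(c,r,.008))
E
```

```text
top
[289.  352.5] 22.0 [ 22  23 120] depth pt [ 0.0777 -0.0795  0.0178] rect z8: [ 0.0751 -0.0805] 1.5818113126412015 0.0186897405778629 0.014963533968507104
[238.1 351.7] 25.5 [ 39  15 123] depth pt [0.078  0.0775 0.0164] rect z8: [0.0758 0.0776] 2.032911437152347 0.017841160468854336 0.01757498929868733
[200.5 258.5] 39.5 [ 43  20 175] depth pt [0.3603 0.2014 0.0207] rect z8: [0.3597 0.2028] 1.5857569052432545 0.02222301738869185 0.02199841446782738
[315.5 262. ] 227.5 [ 35  30 171] depth pt [ 0.3557 -0.158   0.0416] rect z8: [ 0.3542 -0.1636] 1.5857995683107735 0.05452361528673098 0.05044621557070688
[346.3962 236.6133] 97.5 [ 36  29 173] depth pt [ 0.4344 -0.2351  0.1244] rect z8: [ 0.4363 -0.2635] 2.0844263791698747 0.04979154020873839 0.034869402214186385
[285.4038 227.4808] 282.0 [111  30 161] depth pt [ 0.4624 -0.0667  0.0085] rect z8: [ 0.4625 -0.0668] 2.9523172172260628 0.07821421077389923 0.0424177496371181
[165.5 224.5] 286.0 [112  30 161] depth pt [0.4658 0.3184 0.0062] rect z8: [0.4658 0.318 ] 2.716661448821724 0.07792721798118343 0.04197109322133133
[175.4189 179.5135]
[... 2728 characters left out ...]
0532  0.5137] 2.3372440672526285 0.026061352721180455 0.022081220834349113
[241.6034 149.7586] 270.0 [ 25  16 186] depth pt [0.6137 0.2931 0.0109] rect z8: [0.6156 0.297 ] 0.2386899151220947 0.0990290353293938 0.059973966797599844
[ 27.7941 124.1765] 203.5 [ 30  33 130] depth pt [-0.023   0.6702  0.0011] rect z8: [-0.02    0.6599] 0.15138469315643796 0.08691369795833348 0.08062656162926307
[306.4588 119.5647] 78.5 [ 30  30 127] depth pt [ 0.8872  0.3907 -0.0015] rect z8: [0.8808 0.379 ] 0.023289638366176542 0.07710618515827979 0.0459869592863167
[141.5 115. ] 123.0 [ 28  33 131] depth pt [0.3475 0.6021 0.0001] rect z8: [0.3471 0.5907] 1.4004336043994376 0.0612791429034712 0.05960584751617268
```

```bash
python3 - <<'E'
from h import *
np.set_printoptions(precision=4,suppress=True)
c=camera("top"); s=camera("side")
print("driver",tri(c,(269.58,176.01),s,(282.65,207.73)))
hsv=cv2.cvtColor(c["pixels"],cv2.COLOR_RGB2HSV)
for u,v in((230,190),(300,195),(285,160),(370,200),(360,180),(330,200),(240,172),(300,180)): print((u,v),hsv[v,u])
for name,m,z in(("block",(hsv[...,2]<55)&(hsv[...,0]>95),.012),("tray",(hsv[...,0]>75)&(hsv[...,2]<110),.018)):
    m=m.astype(np.uint8); m[:150]=0;m[245:]=0;m[:,:215]=0;m[:,400:]=0
    m=cv2.morphologyEx(m,cv2.MORPH_CLOSE,np.ones((5,5)))
    for a,r,k in blobs(m,150): print(name,a,r,*rect(c,r,z))
# canister cap
m=(hsv[...,2]>140)&(hsv[...,1]<70); m2=m*0; m2[225:248,340:358]=m[225:248,340:358]
for a,r,k in blobs(m2,20): print("cap",a,r, plane(c,r[0],.122))
# cap in side
h2=cv2.cvtColor(s["pixels"],cv2.COLOR_RGB2HSV); m=((h2[...,2]>150)).astype(np.uint8); m[:275]=0;m[310:]=0;m[:,:230]=0;m[:,265:]=0
for a,r,k in blobs(m,10): print("capside",a,r); print(tri(c,(348.3,234.5),s,r[0]))
E
```

```text
driver (array([ 0.6226, -0.0118,  0.0503]), np.float64(0.000881140637564048))
(230, 190) [105  25  62]
(300, 195) [105  31  50]
(285, 160) [45 33 78]
(370, 200) [83 25 83]
(360, 180) [79 24 86]
(330, 200) [44 32 88]
(240, 172) [ 9 23 77]
(300, 180) [10 30 77]
block 1429.0 ((268.92645263671875, 178.45587158203125), (87.5107192993164, 35.12699508666992), 4.398705005645752) [ 0.6207 -0.0118] 1.5118605226251396 0.28612999770815417 0.11547622872354618
tray 1516.0 ((371.3292541503906, 197.4634246826172), (60.185176849365234, 30.58953285217285), 83.6598129272461) [ 0.5642 -0.3434] 0.08844291967203821 0.19538044171029614 0.10069415888789583
tray 3038.0 ((269.194091796875, 177.97645568847656), (88.43106842041016, 36.27745056152344), 4.39870548248291) [ 0.6213 -0.0123] 1.5118844037464472 0.28790111262730916 0.11874311064836099
cap 55.5 ((349.0, 235.0), (8.0, 8.0), 90.0) [ 0.4393 -0.2434  0.122 ]
capside 199.0 ((243.42308044433594, 301.11541748046875), (22.844987869262695, 13.815778732299805), 22.380136489868164)
(array([ 0.4376, -0.2505,  0.0818]), np.float64(0.008050444723090884))
capside 132.0 ((245.0, 286.0), (12.0, 14.0), 90.0)
(array([ 0.4404, -0.2413,  0.1219]), np.float64(0.0006036022599875747))
```

Request:
send_rows(motion=[[[0,0,-1],[0,0,0],1],[[0,0,-1],[0,0,0],1]])

```text
time_s: 0.5
ee_pos: [0.1894, 0.516, 0.2657]
eef_rot: [-3.14, -0.0, 2.79]
force: [0.3, 0.3, 0.7]
grip_width: 0.0941
grip_force: 0.0
```

Request:
send_rows(motion=[[[0,0,0],[0,0,-0.815],1],[[0,0,0],[0,0,-0.815],1],[[0,0,0],[0,0,-0.815],1],[[-0.9,-0.98,0],[0,0,0],1],[[-0.9,-0.98,0],[0,0,0],1],[[-0.9,-0.98,0],[0,0,0],1],[[-0.9,-0.98,0],[0,0,0],1],[[-0.9,-0.98,0],[0,0,0],1],[[-0.9,-0.98,0],[0,0,0],1],[[-0.9,-0.98,0],[0,0,0],1],[[-0.9,-0.98,0],[0,0,0],1],[[-0.9,-0.98,0],[0,0,0],1]])

```text
time_s: 1.7
ee_pos: [0.4174, 0.2365, 0.2656]
eef_rot: [3.141, 0.0, 3.083]
force: [0.3, 0.6, 0.4]
grip_width: 0.0941
grip_force: 0.0
```

Request:
send_rows(motion=[[[-0.9,-0.98,0],[0,0,0],1],[[-0.9,-0.98,0],[0,0,0],1],[[-0.9,-0.98,0],[0,0,0],1],[[-0.9,-0.98,0],[0,0,0],1],[[-0.9,-0.98,0],[0,0,0],1],[[-0.9,-0.98,0],[0,0,0],1],[[-0.9,-0.98,0],[0,0,0],1],[[-0.9,-0.98,0],[0,0,0],1],[[0,0,0],[0,0,0],1]])

```text
time_s: 2.6
ee_pos: [0.62, -0.0129, 0.264]
eef_rot: [-3.141, -0.001, 3.08]
force: [-0.2, 0.7, -0.1]
grip_width: 0.0939
grip_force: 0.0
```

```bash
cat >> h.py <<'E'
def to(p,yaw=None):
    """remaining move to TCP p (vertical tool) in tool units"""
    o=get_obs(); e=np.array(o["ee_pos"]); R=Rm(o["eef_rot"])
    print("at",e.round(4),"rot",np.round(o["eef_rot"],3),"F",np.round(o["force"],1),"t",round(o["time_s"],1),"w",round(o["grip_width"],4))
    if yaw is not None:
        dy=(yaw-o["eef_rot"][2]+np.pi)%(2*np.pi)-np.pi
        print("turn rz units",round(-dy/.12,2)); y=yaw
        R=Rm([np.pi,0,y])
    print("shift units (after turn)",(R.T@(np.array(p)-e)/.03).round(2))
def Rm(rpy):
    from scipy.spatial.transform import Rotation as S
    return S.from_euler("xyz",rpy).as_matrix()
E
python3 - <<'E'
from h import *
o=get_obs();print(o["ee_pos"],o["eef_rot"],o["qpos"])
c=shot("wrist","w1.png",s=1.5)
print(ray(c,(c["cx"],c["cy"])))
np.save("w1.npy",c,allow_pickle=True)
E
```

```text
[ 0.62001937 -0.01290507  0.26404273] [-3.14109565e+00 -1.45978339e-03  3.07968330e+00] [-7.96343712e-02  4.27816186e-01  1.21386368e+00 -5.24064302e-04
  1.50136355e+00 -1.58848497e+00]
(array([ 0.54134544, -0.00796995,  0.44323046]), array([ 0.27029907, -0.01651335, -0.96263478]))
```

View pics/w1.png

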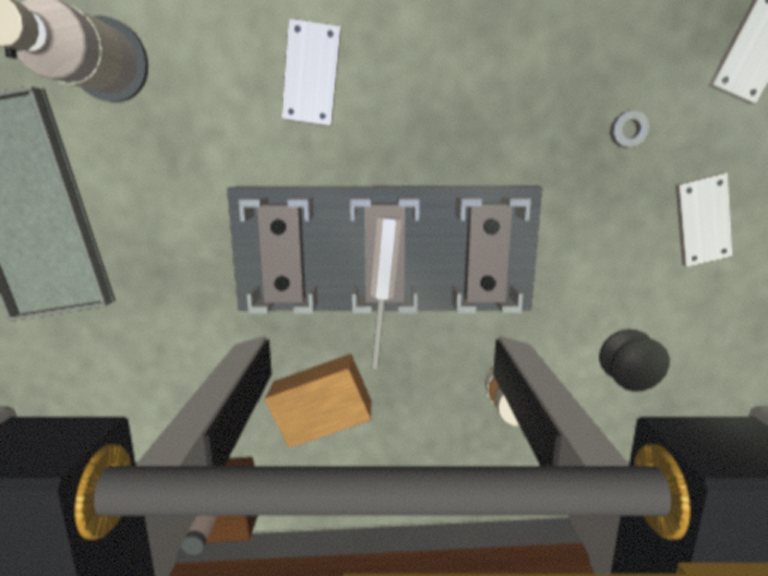

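The wrist view (1.5× scale) shows the block with corners at about (228,187) and (541,187). The plinths are at (282,255), (384,255) and (489,255). The driver handle runs from (388,220) to (383,298) and its shaft tip is at (376,367). The carton at (320,400) is clear of the tip.

```bash
cat > m.py <<'E'
from h import *
np.set_printoptions(precision=4,suppress=True)
c=np.load("w1.npy",allow_pickle=True).item(); p=c["pixels"]; hsv=cv2.cvtColor(p,cv2.COLOR_RGB2HSV)
for u,v in((170,190),(160,130),(188,170),(187,152),(257,170)): print((u,v),hsv[v,u])
m=((hsv[...,2]<100)&(hsv[...,0]>95)).astype(np.uint8); m[:115]=0;m[215:]=0;m[:,:140]=0;m[:,380:]=0
m=cv2.morphologyEx(m,cv2.MORPH_CLOSE,np.ones((5,5)))
for a,r,k in blobs(m,3000): print("block",a,*rect(c,r,.012))
m=((hsv[...,2]<55)).astype(np.uint8); m[:135]=0;m[200:]=0;m[:,:150]=0;m[:,370:]=0
for a,r,k in blobs(m,20,300): print("pin",a,r[0],plane(c,r[0],.035))
m=(hsv[...,2]>165).astype(np.uint8); m[:140]=0;m[205:]=0;m[:,:240]=0;m[:,275:]=0
for a,r,k in blobs(m,60): print("handle",a,r,*rect(c,r,.052))
print("tip",plane(c,(376/1.5,367/1.5),.045))
for u,v in((188,170),(257,165),(326,170)): print("depth",(lambda o,d:o+d*c["depth"][v,u])(*ray(c,(u,v))))
E
python3 m.py
```

```text
(170, 190) [72 13 96]
(160, 130) [107  23 101]
(188, 170) [ 11  21 134]
(187, 152) [38 24 42]
(257, 170) [107   8 226]
pin 43.0 (325.0, 188.5) [0.6541 0.0821 0.035 ]
pin 41.0 (187.5, 188.5) [ 0.6425 -0.1063  0.035 ]
pin 45.0 (184.96153259277344, 150.8076934814453) [ 0.5908 -0.1035  0.035 ]
handle 655.5 ((256.5517272949219, 174.8793182373047), (15.031233787536621, 58.63011169433594), 4.763641834259033) [ 0.6266 -0.0106] 2.993685599586159 0.07779776456305036 0.019044557057472346
tip [ 0.727  -0.0248  0.045 ]
depth [ 0.6176 -0.1036  0.0307]
depth [ 0.6124 -0.0091  0.0536]
depth [0.6292 0.0844 0.0309]
```

```bash
python3 -c "
from h import *
to([.623,-.010,.035],3.0)"
```

```text
at [ 0.6191 -0.011   0.2643] rot [ 3.142e+00 -1.000e-03  3.081e+00] F [0.5 0.4 0.3] t 2.6 w 0.0943
turn rz units 0.67
shift units (after turn) [-0.13  0.05  7.64]
```

Request:
send_rows(motion=[[[0,0,0],[0,0,0.67],0.1],[[-0.13,0.05,1],[0,0,0],0.1],[[0,0,1],[0,0,0],0.1],[[0,0,1],[0,0,0],0.1],[[0,0,1],[0,0,0],0.1],[[0,0,1],[0,0,0],0.1],[[0,0,1],[0,0,0],0.1],[[0,0,0.8],[0,0,0],0.1],[[0,0,0.5],[0,0,0],0.1],[[0,0,0.3],[0,0,0],0.1],[[0,0,0],[0,0,0],0.1]])

```text
time_s: 3.75
ee_pos: [0.6223, -0.0081, 0.0371]
eef_rot: [-3.142, -0.001, 3.003]
force: [0.3, 0.7, -0.0]
grip_width: 0.0515
grip_force: 0.0
```

Request:
send_rows(motion=[[[0,0,0],[0,0,0],-0.9],[[0,0,0],[0,0,0],-0.9],[[0,0,0],[0,0,0],-0.9],[[0,0,0],[0,0,0],-0.9],[[0,0,0],[0,0,0],-0.9],[[0,0,0],[0,0,0],-0.9],[[0,0,0],[0,0,0],-0.9],[[0,0,-0.5],[0,0,0],-0.9],[[0,0,-0.9],[0,0,0],-0.9],[[0,0,-0.9],[0,0,0],-0.9],[[0,0,-0.9],[0,0,0],-0.9],[[0,0,-0.9],[0,0,0],-0.9]], squeeze=25)

```text
time_s: 4.95
ee_pos: [0.6225, -0.0084, 0.1624]
eef_rot: [3.142, 0.0, 3.003]
force: [-0.0, 0.1, -0.8]
grip_width: 0.0196
grip_force: 25.0
```

```bash
python3 -c "
from h import *
to([.529,-.346,.1624],3.23)"
```

```text
at [ 0.6225 -0.0084  0.1624] rot [3.142 0.    3.003] F [-0.   0.1 -0.8] t 5.0 w 0.0196
turn rz units -1.89
shift units (after turn) [  4.1  -10.93   0.  ]
```

Request:
send_rows(motion=[[[0,0,0],[0,0,-0.63],-0.9],[[0,0,0],[0,0,-0.63],-0.9],[[0,0,0],[0,0,-0.63],-0.9],[[0.2,-0.9,0],[0,0,0],-0.9],[[0.2,-1,0],[0,0,0],-0.9],[[0.3,-1,0],[0,0,0],-0.9],[[0.3,-1,0],[0,0,0],-0.9],[[0.3,-1,0],[0,0,0],-0.9],[[0.4,-1,0],[0,0,0],-0.9],[[0.4,-1,0],[0,0,0],-0.9],[[0.5,-1,0],[0,0,0],-0.9],[[0.5,-1,0],[0,0,0],-0.9]])

```text
time_s: 6.15
ee_pos: [0.5528, -0.2837, 0.1613]
eef_rot: [-3.141, 0.0, -3.053]
force: [-0.1, 0.7, -0.5]
grip_width: 0.0194
grip_force: 25.0
```

Request:
send_rows(motion=[[[0.5,-1,0],[0,0,0],-0.9],[[0.5,-1,0],[0,0,0],-0.9],[[0,0,0],[0,0,0],-0.9],[[0,0,0],[0,0,0],-0.9]])

```text
time_s: 6.55
ee_pos: [0.5287, -0.3452, 0.1609]
eef_rot: [3.141, 0.0, -3.055]
force: [0.8, 0.1, -0.8]
grip_width: 0.019
grip_force: 25.0
```

```bash
python3 - <<'E'
from h import *
to([.529,-.346,.008],3.23)
c=shot("wrist","w2.png",s=1.5); np.save("w2.npy",c,allow_pickle=True)
E
```

```text
at [ 0.5287 -0.3452  0.1609] rot [ 3.141  0.    -3.055] F [ 0.8  0.1 -0.8] t 6.5 w 0.019
turn rz units -0.01
shift units (after turn) [-0.01 -0.03  5.1 ]
```

View pics/w2.png

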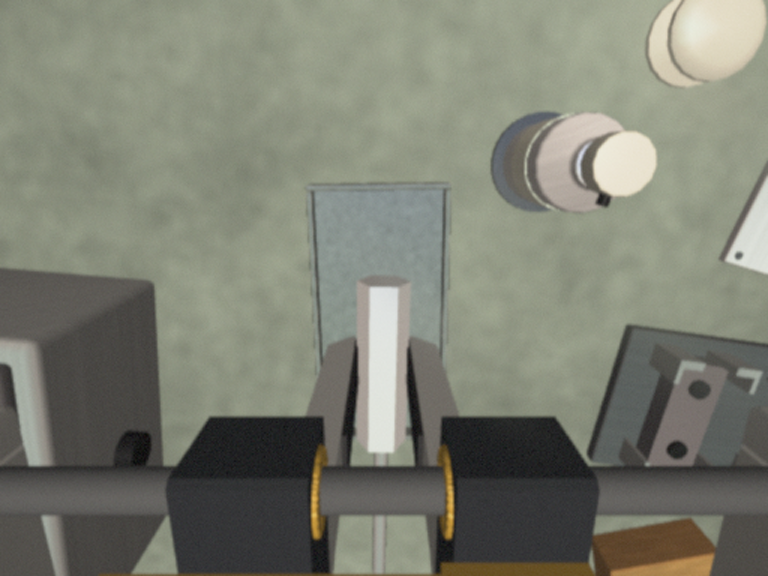

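The driver is held straight and level, with the handle running from (383,285) to (383,450). The tray's near rim runs from (308,186) to (450,184) and is aligned with the driver.

```bash
python3 - <<'E'
from h import *
np.set_printoptions(precision=4,suppress=True)
c=np.load("w2.npy",allow_pickle=True).item()
a,b=plane(c,(308/1.5,185/1.5),.018),plane(c,(450/1.5,183/1.5),.018)
e=(b-a)[:2]; n=np.array([e[1],-e[0]])/np.linalg.norm(e); m=(a+b)[:2]/2
print(a,b,np.linalg.norm(e),"yaw",np.arctan2(n[1],n[0]),"centre",m+.1*n)
print("cap",plane(c,(625/1.5,162/1.5),.122))
print("handle rear",plane(c,(383/1.5,283/1.5),.17))
E
```

```text
[ 0.4702 -0.4006  0.018 ] [ 0.4605 -0.3043  0.018 ] 0.09674498789680464 yaw 0.10081394325737716 centre [ 0.5648 -0.3424]
cap [ 0.4408 -0.2415  0.122 ]
handle rear [ 0.4946 -0.3476  0.17  ]
```

Request:
send_rows(motion=[[[0,0,1],[0,0,0],-0.9],[[0,0,1],[0,0,0],-0.9],[[0,0,1],[0,0,0],-0.9],[[0,0,0.8],[0,0,0],-0.9],[[0,0,0.5],[0,0,0],-0.9]])

```text
time_s: 7.1
ee_pos: [0.5289, -0.3435, 0.0298]
eef_rot: [3.14, -0.001, -3.052]
force: [0.1, -1.1, 0.0]
grip_width: 0.0192
grip_force: 25.0
```

Request:
send_rows(motion=[[[0,0,0.3],[0,0,0],-0.9],[[0,0,0.2],[0,0,0],-0.9],[[0,0,0.18],[0,0,0],-0.9],[[0,0,0],[0,0,0],-0.9]])

```text
time_s: 7.5
ee_pos: [0.5289, -0.345, 0.0111]
eef_rot: [-3.142, 0.0, -3.054]
force: [-0.2, 0.3, -0.0]
grip_width: 0.0192
grip_force: 25.0
```

Request:
send_rows(motion=[[[0,0,0],[0,0,0],-0.3],[[0,0,0],[0,0,0],-0.3],[[0,0,0],[0,0,0],-0.3],[[0,0,0],[0,0,0],-0.3],[[0,0,-0.5],[0,0,0],-0.3],[[0,0,-1],[0,0,0],-0.3],[[0,0,-1],[0,0,0],-0.3],[[0,0,-1],[0,0,0],-0.3],[[0,0,-1],[0,0,0],-0.3],[[0,0,-1],[0,0,0],-0.3],[[0,0,-1],[0,0,0],-0.3],[[0,0,-1],[0,0,0],-0.3]])

```text
time_s: 8.7
ee_pos: [0.5286, -0.3449, 0.2388]
eef_rot: [-3.141, 0.001, -3.054]
force: [-0.0, 0.8, -0.4]
grip_width: 0.0331
grip_force: 0.0
```

```bash
python3 - <<'E'
from h import *
np.set_printoptions(precision=4,suppress=True)
c=camera("top"); hsv=cv2.cvtColor(c["pixels"],cv2.COLOR_RGB2HSV)
for a,r,k in blobs((hsv[...,2]>140)&(hsv[...,1]<70),60,400):
    print(np.array(r[0]),a,"rect z8:",*rect(c,r,.008))
to([.4625,-.067,.25],3.0)
c=shot("wrist","w3.png",s=1.5)
E
```

```text
[315.5 262. ] 222.5 rect z8: [ 0.3542 -0.1636] 1.5857995683107735 0.05452361528673098 0.05044621557070688
[346.5769 236.6154] 90.5 rect z8: [ 0.4363 -0.2641] 2.1631406929147685 0.04981908148083888 0.03347603885608203
[285.4038 227.4808] 275.5 rect z8: [ 0.4625 -0.0668] 2.9523172172260628 0.07821421077389923 0.0424177496371181
[165.5 224.5] 281.0 rect z8: [0.4658 0.318 ] 2.716661448821724 0.07792721798118343 0.04197109322133133
[175.4324 179.5946] 269.0 rect z8: [0.6118 0.2919] 0.19856574558645335 0.07800142237755041 0.042584119631185954
[233.  129.5] 111.0 rect z8: [0.7824 0.1088] 1.5915595090893522 0.039673758790034465 0.03728939931825331
at [ 0.5296 -0.3456  0.2443] rot [-3.136  0.006 -3.054] F [0.4 0.5 5.3] t 8.8 w 0.0329
turn rz units 1.91
shift units (after turn) [ 3.53  8.88 -0.19]
```

View pics/w3.png

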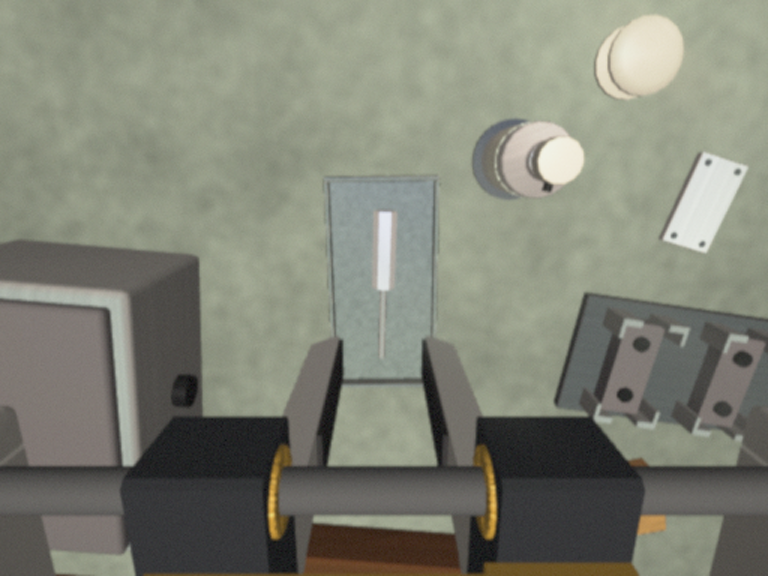

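The driver lies fully inside the tray: handle at (384,250), tip at (382,357), tray rows 178 to 382. Next is the cover near the robot.

```bash
python3 -c "
from h import *
to([.4625,-.067,.22],2.953)"
```

```text
at [ 0.5297 -0.3457  0.242 ] rot [-3.136  0.006 -3.054] F [0.9 0.4 0.3] t 8.8 w 0.0331
turn rz units 2.31
shift units (after turn) [3.94 8.7  0.73]
```

Request:
send_rows(motion=[[[0,0,0],[0,0,0.77],0.5],[[0,0,0],[0,0,0.77],0.5],[[0,0,0],[0,0,0.77],0.5],[[0.42,0.97,0],[0,0,0],0.5],[[0.44,0.97,0],[0,0,0],0.5],[[0.44,0.97,0],[0,0,0],0.5],[[0.44,0.97,0],[0,0,0],0.5],[[0.44,0.97,0.1],[0,0,0],0.5],[[0.44,0.97,0.1],[0,0,0],0.5],[[0.44,0.97,0.1],[0,0,0],0.5],[[0.44,0.97,0.2],[0,0,0],0.5],[[0.44,0.97,0.2],[0,0,0],0.5]])

```text
time_s: 10.0
ee_pos: [0.4613, -0.0644, 0.2151]
eef_rot: [3.142, 0.0, 2.952]
force: [0.6, 0.4, -0.5]
grip_width: 0.0707
grip_force: 0.0
```

Request:
send_rows(motion=[[[0,0,0],[0,0,0],0.5],[[0,0,0],[0,0,0],0.5]])

```text
time_s: 10.2
ee_pos: [0.4619, -0.0653, 0.2154]
eef_rot: [-3.141, 0.0, 2.954]
force: [-0.4, -0.2, 1.0]
grip_width: 0.0707
grip_force: 0.0
```

```bash
cat > cov.py <<'E'
from h import *
np.set_printoptions(precision=4,suppress=True)
def covers(c,z=.008,v=150):
    hsv=cv2.cvtColor(c["pixels"],cv2.COLOR_RGB2HSV)
    out=[]
    for a,r,k in blobs(cv2.morphologyEx(((hsv[...,2]>v)&(hsv[...,1]<45)).astype(np.uint8),cv2.MORPH_CLOSE,np.ones((7,7))),400):
        R=rect(c,r,z)
        if .065<R[2]<.095 and .034<R[3]<.055: out.append((r[0],R)); print("cover",np.array(r[0]),R[0],"yaw",round(R[1],3),"tool yaw",round(R[1] if R[1]>1.57 else R[1]+np.pi,3),"LxW",round(R[2],4),round(R[3],4))
    return out
E
python3 - <<'E'
from cov import *
c=camera("wrist"); np.save("w4.npy",c,allow_pickle=True)
cv2.imwrite("pics/w4.png",c["pixels"][:,:,::-1])
hsv=cv2.cvtColor(c["pixels"],cv2.COLOR_RGB2HSV); covers(c)
to([.4625,-.067,.004],2.953)
E
```

```text
at [ 0.4621 -0.0659  0.2154] rot [-3.141  0.001  2.953] F [-0.2 -0.9  0.6] t 10.2 w 0.0705
turn rz units -0.0
shift units (after turn) [-0.02 -0.03  7.05]
```

View pics/w4.png

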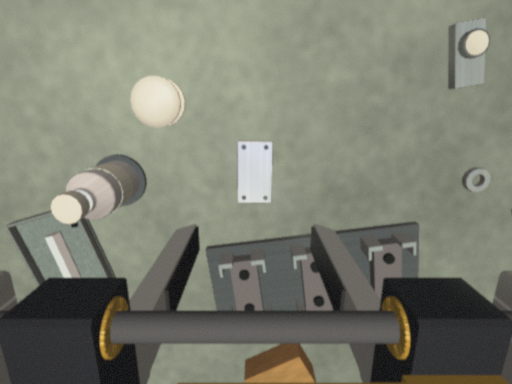

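The cover sits centred at about (255,172), upright in the image. The mask missed it, so I'll check the colours.

```bash
python3 - <<'E'
from cov import *
c=np.load("w4.npy",allow_pickle=True).item()
hsv=cv2.cvtColor(c["pixels"],cv2.COLOR_RGB2HSV); print(hsv[172,232:278:3].tolist()); 
m=(hsv[...,2]>165).astype(np.uint8); m[:130]=0;m[220:]=0;m[:,:220]=0;m[:,290:]=0
for a,r,k in blobs(m,100): print(a,r,rect(c,r,.008))
o,d=ray(c,(255,172)); print(o+d*c["depth"][172,255])
E
```

```text
[[39, 28, 156], [42, 29, 157], [103, 9, 199], [103, 11, 218], [101, 9, 216], [107, 8, 221], [95, 7, 216], [101, 9, 219], [103, 8, 217], [105, 7, 220], [108, 6, 219], [108, 6, 219], [107, 8, 222], [24, 6, 198], [41, 31, 157], [41, 33, 156]]
2037.0 ((254.5, 171.5), (61.0, 35.0), 90.0) (array([ 0.4634, -0.0654]), np.float64(2.96938926625325), np.float64(0.07961555390755065), np.float64(0.043620082115977905))
[ 0.463  -0.0647  0.0088]
```

Request:
send_rows(motion=[[[-0.04,0,1],[0,0,-0.05],0.4],[[0,0,1],[0,0,0],0.4],[[0,0,1],[0,0,0],0.4],[[0,0,1],[0,0,0],0.4],[[0,0,1],[0,0,0],0.4],[[0,0,1],[0,0,0],0.4],[[0,0,0.6],[0,0,0],0.4],[[0,0,0.3],[0,0,0],0.4],[[0,0,0.1],[0,0,0],0.4],[[0,0,0],[0,0,0],0.4]])

```text
time_s: 11.25
ee_pos: [0.4636, -0.0662, 0.0054]
eef_rot: [-3.142, 0.001, 2.958]
force: [0.4, -0.6, -0.0]
grip_width: 0.0659
grip_force: 0.0
```

Request:
send_rows(motion=[[[0,0,0],[0,0,0],-0.5],[[0,0,0],[0,0,0],-0.5],[[0,0,0],[0,0,0],-0.5],[[0,0,0],[0,0,0],-0.5],[[0,0,0],[0,0,0],-0.5],[[0,0,0],[0,0,0],-0.5],[[0,0,0],[0,0,0],-0.5]], squeeze=20)

```text
time_s: 11.95
ee_pos: [0.4635, -0.0658, 0.0055]
eef_rot: [-3.142, 0.001, 2.958]
force: [-0.7, 0.8, 5.8]
grip_width: 0.0435
grip_force: 20.0
```

```bash
sed -i 's/v=150/v=175/; s/<45))/<24))/' cov.py; python3 -c "
from h import *
to([.6167,-.105,.12],3.083)"
```

```text
at [ 0.4635 -0.0658  0.0055] rot [-3.142e+00  1.000e-03  2.958e+00] F [-0.7  0.8  5.8] t 11.9 w 0.0435
turn rz units -1.04
shift units (after turn) [-5.17 -1.   -3.82]
```

Request:
send_rows(motion=[[[0,0,-0.5],[0,0,0],-0.5],[[0,0,-0.9],[0,0,0],-0.5],[[0,0,-1],[0,0,0],-0.5],[[0,0,-1],[0,0,0],-0.5],[[0,0,-0.5],[0,0,-0.52],-0.5],[[0,0,0],[0,0,-0.52],-0.5],[[-0.87,-0.17,0],[0,0,0],-0.5],[[-0.87,-0.17,0],[0,0,0],-0.5],[[-0.87,-0.17,0],[0,0,0],-0.5],[[-0.87,-0.17,0],[0,0,0],-0.5],[[-0.86,-0.17,0],[0,0,0],-0.5],[[-0.83,-0.15,0],[0,0,0],-0.5]])

```text
time_s: 13.15
ee_pos: [0.6171, -0.1051, 0.1217]
eef_rot: [3.142, -0.001, 3.083]
force: [0.2, 0.9, -1.0]
grip_width: 0.0433
grip_force: 20.0
```

Request:
send_rows(motion=[[[0,0,0],[0,0,0],-0.5],[[0,0,0],[0,0,0],-0.5]])

```text
time_s: 13.35
ee_pos: [0.6158, -0.1047, 0.1213]
eef_rot: [3.141, -0.001, 3.083]
force: [0.1, 0.3, -0.6]
grip_width: 0.0441
grip_force: 2.0
```

```bash
python3 - <<'E'
from cov import *
c=shot("wrist","w5.png",s=1.5); np.save("w5.npy",c,allow_pickle=True)
to([.6167,-.105,.042],3.083)
covers(c,.128)
hsv=cv2.cvtColor(c["pixels"],cv2.COLOR_RGB2HSV)
m=((hsv[...,2]<60)).astype(np.uint8); m[260:]=0
for a,r,k in blobs(m,20,400):print("dark",a,r[0],plane(c,r[0],.035))
E
```

```text
at [ 0.6156 -0.1046  0.1216] rot [ 3.141 -0.001  3.083] F [ 0.   0.4 -0.6] t 13.4 w 0.0438
turn rz units 0.0
shift units (after turn) [-0.04 -0.01  2.65]
cover [255. 236.] [ 0.6142 -0.1042] yaw 3.116 tool yaw 3.116 LxW 0.0776 0.0413
dark 107.0 (294.6986389160156, 252.36302185058594) [ 0.6714 -0.0695  0.035 ]
dark 176.5 (215.676513671875, 243.7941436767578) [ 0.6582 -0.1435  0.035 ]
dark 147.0 (355.0000305175781, 226.00003051757812) [ 0.6479 -0.0132  0.035 ]
dark 96.0 (333.6827697753906, 206.94161987304688) [ 0.6282 -0.0332  0.035 ]
dark 184.0 (467.0, 171.5) [0.6021 0.0836 0.035 ]
dark 237.5 (436.9864807128906, 183.08108520507812) [0.6112 0.0583 0.035 ]
dark 135.5 (360.2500305175781, 171.25001525878906) [ 0.5964 -0.0102  0.035 ]
dark 22.5 (117.01981353759766, 23.723907470703125) [ 0.4685 -0.2028  0.035 ]
```

View pics/w5.png

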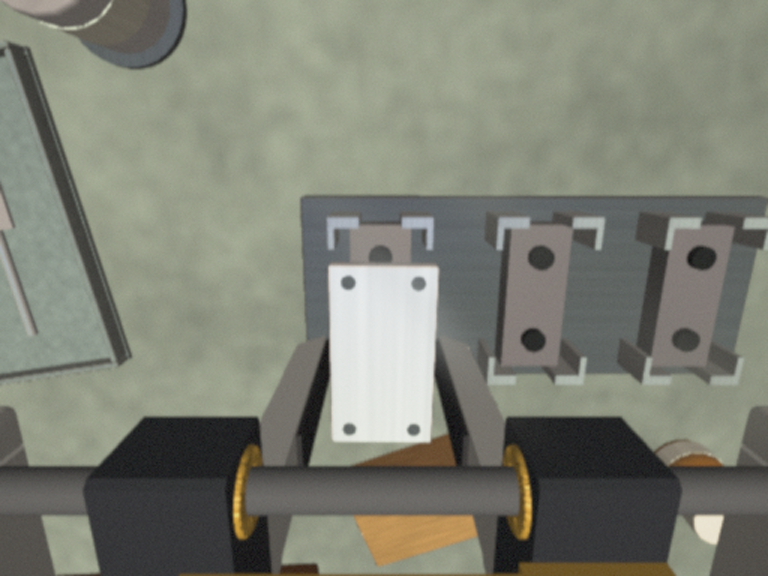

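The held cover is at (383,352), centred between the fingers over the -y bay. The middle bay's pins are at (541,257) and (533,340). The grip force reads only 2 N, so the slackening is happening now; I'll wait for it to recover.

Request:
send_rows(motion=[[[0,0,0],[0,0,0],-0.5],[[0,0,0],[0,0,0],-0.5],[[0,0,0],[0,0,0],-0.5]], squeeze=30)

```text
time_s: 13.7
ee_pos: [0.616, -0.1047, 0.1223]
eef_rot: [-3.142, 0.0, 3.083]
force: [0.2, -1.6, -0.5]
grip_width: 0.0426
grip_force: 30.0
```

```bash
python3 - <<'E'
from cov import *
c=camera("wrist")
to([.6168,-.1055,.043],3.083)
covers(c,.124)
hsv=cv2.cvtColor(c["pixels"],cv2.COLOR_RGB2HSV)
for u,v in((255,190),(255,235),(255,280),(235,235),(275,235)):
  o,d=ray(c,(u,v)); print((o+d*c["depth"][v,u]))
E
```

```text
at [ 0.6161 -0.1048  0.1223] rot [-3.142  0.     3.083] F [-0.6  0.1 -1.6] t 13.8 w 0.0429
turn rz units 0.0
shift units (after turn) [-0.02 -0.02  2.64]
cover [255. 236.] [ 0.6167 -0.1043] yaw 3.116 tool yaw 3.116 LxW 0.0799 0.0425
[ 0.5847 -0.1025  0.1241]
[ 0.6134 -0.1042  0.1248]
[ 0.645  -0.106   0.1246]
[ 0.6126 -0.1165  0.125 ]
[ 0.6145 -0.0917  0.124 ]
```

Request:
send_rows(motion=[[[0,-0.04,0.8],[0,0,0],-0.5],[[0,0,0.8],[0,0,0],-0.5],[[0,0,0.4],[0,0,0],-0.5],[[0,0,0.3],[0,0,0],-0.5],[[0,0,0.2],[0,0,0],-0.5],[[0,0,0.12],[0,0,0],-0.5],[[0,0,0],[0,0,0],-0.5]])

```text
time_s: 14.45
ee_pos: [0.6163, -0.106, 0.0436]
eef_rot: [-3.142, 0.0, 3.083]
force: [-0.8, -0.0, -0.4]
grip_width: 0.0431
grip_force: 30.0
```

Request:
send_rows(motion=[[[0,0,0],[0,0,0],0.1],[[0,0,0],[0,0,0],0.1],[[0,0,0],[0,0,0],0.1],[[0,0,-0.5],[0,0,0],0.1],[[0,0,-0.8],[0,0,0],0.1],[[-0.45,0,0],[0,0,0],-1],[[-0.45,0,0],[0,0,0],-1],[[0,0,0],[0,0,0],-1],[[0,0,0],[0,0,0],-1],[[0,0,0],[0,0,0],-1],[[0,0,0],[0,0,0],-1]], squeeze=10)

```text
time_s: 15.55
ee_pos: [0.6428, -0.1076, 0.0826]
eef_rot: [3.142, -0.0, 3.083]
force: [1.1, 0.7, 0.1]
grip_width: 0.0075
grip_force: 0.0
```

```bash
python3 - <<'E'
from cov import *
c=camera("wrist"); to([.6168+.026,-.1055-.0015,.040],3.083)
covers(c,.043)
for n in("top",):
  c=camera(n); covers(c,.043,v=140)
E
```

```text
at [ 0.6429 -0.1076  0.0826] rot [-3.142 -0.     3.083] F [-0.5 -0.7 -0. ] t 15.6 w 0.0032
turn rz units 0.0
shift units (after turn) [0.   0.02 1.42]
```

Request:
send_rows(motion=[[[0,0,0.8],[0,0,0],-1],[[0,0,0.3],[0,0,0],-1],[[0,0,0.15],[0,0,0],-1],[[0,0,0.1],[0,0,0],-1],[[0,0,0.1],[0,0,0],-1],[[0,0,0],[0,0,0],-1]])

```text
time_s: 16.25
ee_pos: [0.6436, -0.1077, 0.0399]
eef_rot: [-3.141, 0.001, 3.083]
force: [-0.8, 0.3, 1.2]
grip_width: 0.0004
grip_force: 1.1
```

Request:
send_rows(motion=[[[0,0,0.05],[0,0,0],-1],[[0,0,0.05],[0,0,0],-1],[[0,0,0],[0,0,0],-1]])

```text
time_s: 16.55
ee_pos: [0.6437, -0.1077, 0.0386]
eef_rot: [-3.141, 0.002, 3.083]
force: [-9.0, 2.4, 20.1]
grip_width: 0.0004
grip_force: 9.8
```

Request:
send_rows(motion=[[[0,0,0.05],[0,0,0],-1],[[0,0,0],[0,0,0],-1]])

```text
time_s: 16.75
ee_pos: [0.6435, -0.1076, 0.0382]
eef_rot: [-3.141, 0.001, 3.083]
force: [-16.2, 3.0, 31.3]
grip_width: 0.0004
grip_force: 15.4
```

Request:
send_rows(motion=[[[0,0,-0.4],[0,0,0],-1],[[0,0,-0.4],[0,0,0],-1],[[0.87,0,0],[0,0,0],-1],[[0.87,0,0],[0,0,0],-1],[[0,0,0.3],[0,0,0],-1],[[0,0,0.3],[0,0,0],-1],[[0,0,0.07],[0,0,0],-1],[[0,0,0.05],[0,0,0],-1],[[0,0,0.05],[0,0,0],-1],[[0,0,0],[0,0,0],-1]])

```text
time_s: 17.75
ee_pos: [0.5917, -0.1046, 0.038]
eef_rot: [-3.141, -0.0, 3.083]
force: [-18.6, 2.8, 36.0]
grip_width: 0.0005
grip_force: 18.0
```

Both ends read the hard stop at z ≈ 0.038. Lift, open, back off and look.

Request:
send_rows(motion=[[[0,0,-0.3],[0,0,0],-1],[[0,0,-0.9],[0,0,0],-1],[[0,0,-1],[0,0,0],0.5],[[0,0,-1],[0,0,0],0.5],[[0,0,-1],[0,0,0],0.5],[[0,0.5,-1],[0,0,0],0.5],[[0,1,-0.8],[0,0,0],0.5],[[0,1,0],[0,0,0],0.5],[[0,1,0],[0,0,0],0.5],[[0,1,0],[0,0,0],0.5],[[0,1,0],[0,0,0],0.5],[[0,0,0],[0,0,0],0.5]])

```text
time_s: 18.95
ee_pos: [0.6012, 0.0633, 0.215]
eef_rot: [3.141, -0.0, 3.086]
force: [1.3, -0.3, 0.0]
grip_width: 0.0701
grip_force: 0.0
```

```bash
python3 - <<'E'
from cov import *
c=shot("wrist","w6.png",s=1.5); np.save("w6.npy",c,allow_pickle=True)
covers(c,.038); covers(c,.008)
t=camera("top"); covers(t,.008,v=140)
to([.612,.292,.2],3.34)
E
```

```text
cover [434.4512 170.061 ] [0.6063 0.2761] yaw 0.223 tool yaw 3.364 LxW 0.0783 0.0406
cover [471.6379  43.2201] [0.471  0.3007] yaw 2.735 tool yaw 2.735 LxW 0.075 0.0407
cover [434.4512 170.061 ] [0.6133 0.2936] yaw 0.223 tool yaw 3.364 LxW 0.0849 0.044
cover [471.6379  43.2201] [0.4666 0.3203] yaw 2.735 tool yaw 2.735 LxW 0.0813 0.0441
at [0.6011 0.0605 0.215 ] rot [-3.141 -0.     3.084] F [-0.9  0.3 -0.2] t 19.1 w 0.0704
turn rz units -2.13
shift units (after turn) [-1.88  7.49  0.5 ]
```

View pics/w6.png

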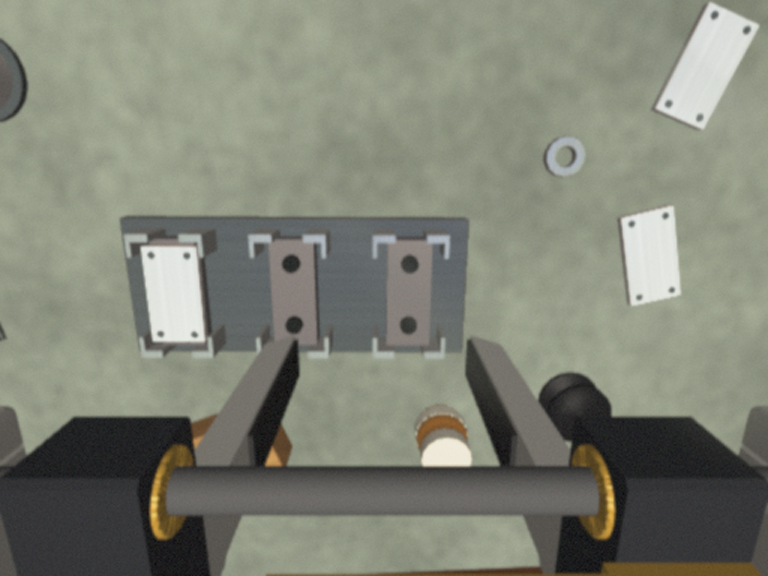

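The first cover lies inside its guides in the -y bay at (174,293). The free covers are at (706,65) and (650,255), and the remaining bay pins are visible.

Request:
send_rows(motion=[[[0,0,0],[0,0,-0.75],0.5],[[0,0,0],[0,0,-0.75],0.5],[[0,0,0],[0,0,-0.73],0.5],[[-0.23,0.93,0],[0,0,0],0.5],[[-0.23,0.93,0],[0,0,0],0.5],[[-0.23,0.93,0],[0,0,0],0.5],[[-0.23,0.93,0],[0,0,0],0.5],[[-0.23,0.93,0],[0,0,0],0.5],[[-0.23,0.93,0],[0,0,0],0.5],[[-0.23,0.93,0],[0,0,0],0.5],[[-0.23,0.93,0],[0,0,0],0.5],[[0,0,0],[0,0,0],0.5]])

```text
time_s: 20.25
ee_pos: [0.6085, 0.2917, 0.2146]
eef_rot: [3.141, -0.001, -2.931]
force: [-0.5, 0.5, -0.7]
grip_width: 0.0698
grip_force: 0.0
```

```bash
python3 - <<'E'
from cov import *
c=np.load("w6.npy",allow_pickle=True).item(); hsv=cv2.cvtColor(c["pixels"],cv2.COLOR_RGB2HSV)
m=((hsv[...,2]<60)).astype(np.uint8); m[:160]=0;m[230:]=0;m[:,:180]=0;m[:,300:]=0
for a,r,k in blobs(m,20,400):print("pin",a,r[0],plane(c,r[0],.035))
c=camera("wrist"); R=covers(c)
for uv,r in R:
    t=camera("top") if 0 else None
o,d=ray(c,R[0][0]); u,v=map(int,R[0][0]); print("depth z",(o+d*c["depth"][v,u])) 
x,y=R[0][1][0]; to([x,y,.004],R[0][1][1]+(np.pi if R[0][1][1]<1.57 else 0))
E
```

```text
pin 63.0 (195.5, 216.5) [ 0.6485 -0.0122  0.035 ]
pin 66.0 (193.5, 175.5) [ 0.5967 -0.0091  0.035 ]
cover [255.  174.5] [0.6133 0.2936] yaw 0.227 tool yaw 3.368 LxW 0.0799 0.0424
cover [303.7818  58.2066] [0.4667 0.3196] yaw 2.696 tool yaw 2.696 LxW 0.0799 0.0432
depth z [0.6121 0.2934 0.0086]
at [0.6087 0.2901 0.2147] rot [-3.141 -0.001 -2.932] F [ 0.8 -1.6 -0.3] t 20.3 w 0.0703
turn rz units -0.14
shift units (after turn) [-0.18  0.08  7.02]
```

Request:
send_rows(motion=[[[-0.17,0.08,1],[0,0,-0.12],0.4],[[0,0,1],[0,0,0],0.4],[[0,0,1],[0,0,0],0.4],[[0,0,1],[0,0,0],0.4],[[0,0,1],[0,0,0],0.4],[[0,0,1],[0,0,0],0.4],[[0,0,0.6],[0,0,0],0.4],[[0,0,0.3],[0,0,0],0.4],[[0,0,0.08],[0,0,0],0.4],[[0,0,0],[0,0,0],0.4]])

```text
time_s: 21.3
ee_pos: [0.6134, 0.2933, 0.0069]
eef_rot: [3.141, 0.001, -2.918]
force: [-0.1, 1.3, 0.1]
grip_width: 0.0658
grip_force: 0.0
```

Request:
send_rows(motion=[[[0,0,0],[0,0,0],-0.5],[[0,0,0],[0,0,0],-0.5],[[0,0,0],[0,0,0],-0.5],[[0,0,0],[0,0,0],-0.5],[[0,0,0],[0,0,0],-0.5],[[0,0,0],[0,0,0],-0.5],[[0,0,0],[0,0,0],-0.5],[[0,0,-0.5],[0,0,0],-0.5],[[0,0,-0.9],[0,0,0],-0.5],[[0,0,-0.9],[0,0,0],-0.5],[[0,0,-0.9],[0,0,0],-0.5],[[0,0,-0.6],[0,0,0],-0.5]], squeeze=30)

```text
time_s: 22.5
ee_pos: [0.6132, 0.2936, 0.123]
eef_rot: [3.141, 0.002, -2.918]
force: [0.1, -0.4, 0.1]
grip_width: 0.0427
grip_force: 30.0
```

```bash
python3 -c "
from h import *
to([.628,.0836,.122],3.083)"
```

```text
at [0.6132 0.2936 0.123 ] rot [ 3.141e+00  2.000e-03 -2.918e+00] F [ 0.1 -0.4  0.1] t 22.5 w 0.0427
turn rz units 2.35
shift units (after turn) [-0.9  -6.96  0.03]
```

Request:
send_rows(motion=[[[0,0,0],[0,0,0.78],-0.5],[[0,0,0],[0,0,0.78],-0.5],[[0,0,0],[0,0,0.79],-0.5],[[-0.1,-0.8,0],[0,0,0],-0.5],[[-0.1,-0.9,0],[0,0,0],-0.5],[[-0.1,-0.9,0],[0,0,0],-0.5],[[-0.1,-0.9,0],[0,0,0],-0.5],[[-0.1,-0.9,0],[0,0,0],-0.5],[[-0.1,-0.9,0],[0,0,0],-0.5],[[-0.1,-0.9,0],[0,0,0],-0.5],[[-0.2,-0.76,0],[0,0,0],-0.5],[[0,0,0],[0,0,0],-0.5]])

```text
time_s: 23.7
ee_pos: [0.628, 0.0808, 0.1208]
eef_rot: [-3.141, 0.001, 3.08]
force: [-0.6, 1.1, -0.4]
grip_width: 0.0424
grip_force: 30.0
```

```bash
cat > held.py <<'E'
from cov import *
c=camera("wrist"); P=[float(x) for x in __import__("sys").argv[1:]]
covers(c,get_obs()["ee_pos"][2]+.0015)
for u,v in((255,190),(255,235),(255,280),(235,235),(275,235)):
  o,d=ray(c,(u,v)); print((o+d*c["depth"][v,u]))
to(P,3.083)
E
python3 held.py .628 .0836 .043
```

```text
cover [256. 235.] [0.6281 0.0819] yaw 3.114 tool yaw 3.114 LxW 0.0799 0.0426
cover [ 40.7535 199.8701] [ 0.5972 -0.0467] yaw 3.084 tool yaw 3.084 LxW 0.0754 0.0372
[0.5968 0.0831 0.1221]
[0.6262 0.0814 0.1213]
[0.6572 0.0795 0.1226]
[0.6254 0.0688 0.1213]
[0.6266 0.0938 0.1221]
at [0.6277 0.0824 0.1206] rot [3.142 0.    3.081] F [ 0.4 -0.6 -0.4] t 23.8 w 0.0428
turn rz units -0.01
shift units (after turn) [-0.01  0.04  2.59]
```

Request:
send_rows(motion=[[[0,0.03,0.8],[0,0,0],-0.5],[[0,0,0.8],[0,0,0],-0.5],[[0,0,0.4],[0,0,0],-0.5],[[0,0,0.3],[0,0,0],-0.5],[[0,0,0.2],[0,0,0],-0.5],[[0,0,0.06],[0,0,0],-0.5],[[0,0,0],[0,0,0],-0.5]])

```text
time_s: 24.45
ee_pos: [0.6278, 0.0844, 0.0436]
eef_rot: [3.142, 0.001, 3.083]
force: [0.0, 0.2, -0.2]
grip_width: 0.0424
grip_force: 30.0
```

Request:
send_rows(motion=[[[0,0,0],[0,0,0],0.1],[[0,0,0],[0,0,0],0.1],[[0,0,0],[0,0,0],0.1],[[0,0,-0.5],[0,0,0],0.1],[[0,0,-0.8],[0,0,0],0.1],[[-0.45,0,0],[0,0,0],-1],[[-0.45,0,0],[0,0,0],-1],[[0,0,0],[0,0,0],-1],[[0,0,0],[0,0,0],-1],[[0,0,0],[0,0,0],-1],[[0,0,0],[0,0,0],-1],[[0,0,0],[0,0,0],-1]], squeeze=10)

```text
time_s: 25.65
ee_pos: [0.6544, 0.0828, 0.0823]
eef_rot: [-3.142, -0.0, 3.083]
force: [-0.3, -0.1, -0.2]
grip_width: 0.0012
grip_force: 0.0
```

```bash
python3 -c "
from h import *
to([.628+.026,.0836-.0015,.039],3.083)"
```

```text
at [0.6544 0.0828 0.0823] rot [-3.142 -0.     3.083] F [-0.3 -0.1 -0.2] t 25.6 w 0.0012
turn rz units 0.0
shift units (after turn) [ 0.01 -0.02  1.44]
```

Request:
send_rows(motion=[[[0,0,0.8],[0,0,0],-1],[[0,0,0.3],[0,0,0],-1],[[0,0,0.15],[0,0,0],-1],[[0,0,0.1],[0,0,0],-1],[[0,0,0.1],[0,0,0],-1],[[0,0,0.05],[0,0,0],-1],[[0,0,0.05],[0,0,0],-1],[[0,0,0],[0,0,0],-1],[[0,0,0],[0,0,0],-1]])

```text
time_s: 26.55
ee_pos: [0.655, 0.0827, 0.0388]
eef_rot: [3.142, 0.002, 3.083]
force: [-12.0, -1.6, 20.7]
grip_width: 0.0008
grip_force: 10.7
```

Request:
send_rows(motion=[[[0,0,0.06],[0,0,0],-1],[[0,0,0],[0,0,0],-1],[[0,0,-0.4],[0,0,0],-1],[[0,0,-0.46],[0,0,0],-1],[[0.87,0,0],[0,0,0],-1],[[0.87,0,0],[0,0,0],-1],[[0,0,0.3],[0,0,0],-1],[[0,0,0.3],[0,0,0],-1],[[0,0,0.1],[0,0,0],-1],[[0,0,0.07],[0,0,0],-1],[[0,0,0.07],[0,0,0],-1],[[0,0,0],[0,0,0],-1]])

```text
time_s: 27.75
ee_pos: [0.6031, 0.0857, 0.038]
eef_rot: [-3.142, 0.0, 3.083]
force: [-24.3, -3.1, 43.2]
grip_width: 0.0008
grip_force: 21.5
```

Home at both ends. Lift and go to the last cover.

Request:
send_rows(motion=[[[0,0,-0.3],[0,0,0],-1],[[0,0,-0.9],[0,0,0],-1],[[0,0,-1],[0,0,0],0.5],[[0,0,-1],[0,0,0],0.5],[[0,0,-1],[0,0,0],0.5],[[0,0,-1],[0,0,0],0.5],[[0,0,-0.8],[0,0,0],0.5],[[0,0,0],[0,0,0],0.5]])

```text
time_s: 28.55
ee_pos: [0.6042, 0.0857, 0.2178]
eef_rot: [3.141, 0.005, 3.083]
force: [-1.1, -0.6, 0.9]
grip_width: 0.0447
grip_force: 0.0
```

```bash
python3 - <<'E'
from cov import *
c=camera("wrist"); print("38:");covers(c,.038); print("8:");R=covers(c,.008)
t=camera("top"); covers(t,.008,v=140)
to([.4665,.3195,.21],2.70)
E
```

```text
38:
cover [430.4088  80.6853] [0.5107 0.2848] yaw 2.718 tool yaw 2.718 LxW 0.0744 0.0401
8:
cover [430.4088  80.6853] [0.5096 0.3011] yaw 2.718 tool yaw 2.718 LxW 0.0806 0.0434
at [0.6028 0.0856 0.2139] rot [-3.142 -0.     3.083] F [ 0.   0.1 -1.1] t 28.6 w 0.0527
turn rz units 3.19
shift units (after turn) [7.44 5.11 0.13]
```

The last cover has been knocked aside, to (0.51, 0.301).

```bash
python3 -c "
from h import *
to([.5096,.3011,.215],2.718)"
```

```text
at [0.6028 0.0856 0.2139] rot [-3.142 -0.     3.083] F [ 0.   0.1 -1.1] t 28.6 w 0.0527
turn rz units 3.04
shift units (after turn) [ 5.79  5.27 -0.04]
```

Request:
send_rows(motion=[[[0,0,0],[0,0,0.76],0.5],[[0,0,0],[0,0,0.76],0.5],[[0,0,0],[0,0,0.76],0.5],[[0,0,0],[0,0,0.76],0.5],[[0.96,0.88,0],[0,0,0],0.5],[[0.96,0.88,0],[0,0,0],0.5],[[0.96,0.88,0],[0,0,0],0.5],[[0.96,0.88,0],[0,0,0],0.5],[[0.96,0.88,0],[0,0,0],0.5],[[0.96,0.88,0],[0,0,0],0.5],[[0,0,0],[0,0,0],0.5],[[0,0,0],[0,0,0],0.5]])

```text
time_s: 29.85
ee_pos: [0.5096, 0.3014, 0.2129]
eef_rot: [-3.14, -0.001, 2.72]
force: [0.8, -0.0, 0.4]
grip_width: 0.0703
grip_force: 0.0
```

```bash
python3 - <<'E'
from cov import *
c=shot("wrist","w7.png"); R=covers(c)
x,y=R[0][1][0]; to([x,y,.004],R[0][1][1]+(np.pi if R[0][1][1]<1.57 else 0))
E
```

```text
cover [254.  170.5] [0.5086 0.301 ] yaw 2.735 tool yaw 2.735 LxW 0.0789 0.0421
at [0.51   0.3007 0.2132] rot [-3.14  -0.001  2.719] F [ 0.2  0.9 -0.6] t 29.9 w 0.0704
turn rz units -0.13
shift units (after turn) [ 0.05 -0.01  6.97]
```

View pics/w7.png

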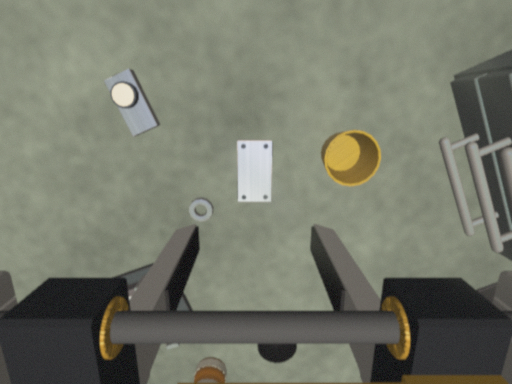

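The cover is at (254,171), upright. The bearing at (201,210) and the cup at (351,158) are clear of the fingers.

Request:
send_rows(motion=[[[0.05,0,1],[0,0,-0.1],0.3],[[0,0,1],[0,0,0],0.3],[[0,0,1],[0,0,0],0.3],[[0,0,1],[0,0,0],0.3],[[0,0,1],[0,0,0],0.3],[[0,0,1],[0,0,0],0.3],[[0,0,0.6],[0,0,0],0.3],[[0,0,0.27],[0,0,0],0.3],[[0,0,0.06],[0,0,0],0.3],[[0,0,0],[0,0,0],0.3]])

```text
time_s: 30.9
ee_pos: [0.5092, 0.3014, 0.0071]
eef_rot: [3.141, 0.0, 2.73]
force: [-0.1, 0.8, 0.2]
grip_width: 0.0611
grip_force: 0.0
```

Request:
send_rows(motion=[[[0,0,0],[0,0,0],-0.5],[[0,0,0],[0,0,0],-0.5],[[0,0,0],[0,0,0],-0.5],[[0,0,0],[0,0,0],-0.5],[[0,0,0],[0,0,0],-0.5],[[0,0,0],[0,0,0],-0.5],[[0,0,0],[0,0,0],-0.5],[[0,0,-0.5],[0,0,0],-0.5],[[0,0,-0.9],[0,0,0],-0.5],[[0,0,-0.9],[0,0,0],-0.5],[[0,0,-0.9],[0,0,0],-0.5],[[0,0,-0.6],[0,0,0],-0.5]], squeeze=30)

```text
time_s: 32.1
ee_pos: [0.509, 0.3021, 0.1229]
eef_rot: [3.14, 0.001, 2.731]
force: [0.1, -0.2, 0.6]
grip_width: 0.0237
grip_force: 0.0
```

```bash
python3 -c "
from h import *
to([.6224,-.0112,.122],3.083)"
```

```text
at [0.509  0.3021 0.1229] rot [3.140e+00 1.000e-03 2.731e+00] F [ 0.1 -0.2  0.6] t 32.1 w 0.0237
turn rz units -2.94
shift units (after turn) [ -4.39 -10.2    0.03]
```

The grip missed; the tips were too high on the plate. Reopen, look again and go lower.

Request:
send_rows(motion=[[[0,0,-1],[0,0,0],0.4],[[0,0,-1],[0,0,0],0.4],[[0,0,-0.8],[0,0,0],0.4],[[0,0,0],[0,0,0],0.4],[[0,0,0],[0,0,0],0.4]])

```text
time_s: 32.6
ee_pos: [0.5085, 0.3018, 0.2044]
eef_rot: [3.141, 0.0, 2.73]
force: [-0.5, -0.1, -0.4]
grip_width: 0.0599
grip_force: 0.0
```

```bash
python3 - <<'E'
from cov import *
c=shot("wrist","w8.png"); R=covers(c)
x,y=R[0][1][0]; to([x,y,.003],R[0][1][1]+(np.pi if R[0][1][1]<1.57 else 0))
u,v=map(int,R[0][0])
for du,dv in((0,0),(-10,-20),(10,-20),(-10,20),(10,20)): o,d=ray(c,(u+du,v+dv)); print(o+d*c["depth"][v+dv,u+du])
E
```

```text
cover [261.  172.5] [0.5122 0.3093] yaw 2.721 tool yaw 2.721 LxW 0.08 0.0412
at [0.5082 0.3016 0.2036] rot [-3.141 -0.001  2.73 ] F [ 0.3 -0.5 -0.6] t 32.6 w 0.0639
turn rz units 0.08
shift units (after turn) [-0.02  0.29  6.69]
[0.5106 0.31   0.0081]
[0.4829 0.3086 0.0071]
[0.4925 0.3311 0.0084]
[0.5294 0.2882 0.0076]
[0.5393 0.3115 0.0082]
```

Request:
send_rows(motion=[[[-0.02,0.29,1],[0,0,0.08],0.4],[[0,0,1],[0,0,0],0.4],[[0,0,1],[0,0,0],0.4],[[0,0,1],[0,0,0],0.4],[[0,0,1],[0,0,0],0.4],[[0,0,0.9],[0,0,0],0.4],[[0,0,0.5],[0,0,0],0.4],[[0,0,0.23],[0,0,0],0.4],[[0,0,0.05],[0,0,0],0.4],[[0,0,0],[0,0,0],0.4],[[0,0,0],[0,0,0],0.4]])

```text
time_s: 33.75
ee_pos: [0.5132, 0.3098, 0.0053]
eef_rot: [3.14, 0.001, 2.721]
force: [-0.1, -0.5, -0.2]
grip_width: 0.066
grip_force: 0.0
```

Request:
send_rows(motion=[[[0,0,0.08],[0,0,0],0.4],[[0,0,0],[0,0,0],-0.5],[[0,0,0],[0,0,0],-0.5],[[0,0,0],[0,0,0],-0.5],[[0,0,0],[0,0,0],-0.5],[[0,0,0],[0,0,0],-0.5],[[0,0,0],[0,0,0],-0.5],[[0,0,0],[0,0,0],-0.5],[[0,0,0],[0,0,0],-0.5]], squeeze=30)

```text
time_s: 34.65
ee_pos: [0.5127, 0.3095, 0.0019]
eef_rot: [3.142, 0.0, 2.721]
force: [0.5, -0.5, 2.4]
grip_width: 0.0435
grip_force: 30.0
```

Request:
send_rows(motion=[[[0,0,-0.5],[0,0,0],-0.5],[[0,0,-0.9],[0,0,0],-0.5],[[0,0,-0.9],[0,0,0],-0.5],[[0,0,-0.9],[0,0,0],-0.5],[[0,0,-0.7],[0,0,0],-0.5],[[0,0,0],[0,0,0],-0.5]])

```text
time_s: 35.25
ee_pos: [0.5138, 0.3101, 0.1226]
eef_rot: [3.137, 0.003, 2.721]
force: [-0.4, 0.6, -0.8]
grip_width: 0.0429
grip_force: 30.0
```

```bash
python3 -c "
from h import *
to([.6224,-.0112,.122],3.083)"
```

```text
at [0.5138 0.3101 0.1226] rot [3.137e+00 3.000e-03 2.721e+00] F [-0.4  0.6 -0.8] t 35.2 w 0.0429
turn rz units -3.02
shift units (after turn) [ -4.24 -10.48   0.02]
```

Request:
send_rows(motion=[[[0,0,0],[0,0,-0.755],-0.5],[[0,0,0],[0,0,-0.755],-0.5],[[0,0,0],[0,0,-0.755],-0.5],[[0,0,0],[0,0,-0.755],-0.5],[[-0.38,-0.95,0],[0,0,0],-0.5],[[-0.38,-0.95,0],[0,0,0],-0.5],[[-0.38,-0.95,0],[0,0,0],-0.5],[[-0.38,-0.95,0],[0,0,0],-0.5],[[-0.38,-0.95,0],[0,0,0],-0.5],[[-0.38,-0.95,0],[0,0,0],-0.5],[[-0.38,-0.95,0],[0,0,0],-0.5],[[-0.38,-0.95,0],[0,0,0],-0.5]])

```text
time_s: 36.45
ee_pos: [0.5902, 0.0753, 0.118]
eef_rot: [-3.141, -0.001, 3.083]
force: [0.0, -0.0, -0.7]
grip_width: 0.0436
grip_force: 30.0
```

Request:
send_rows(motion=[[[-0.4,-0.95,0],[0,0,0],-0.5],[[-0.4,-0.95,0],[0,0,0],-0.5],[[-0.4,-0.95,0],[0,0,0],-0.5],[[0,0,0],[0,0,0],-0.5],[[0,0,0],[0,0,0],-0.5]])

```text
time_s: 36.95
ee_pos: [0.6209, -0.0111, 0.1179]
eef_rot: [3.141, -0.001, 3.082]
force: [0.1, -0.4, -0.2]
grip_width: 0.0436
grip_force: 30.0
```

```bash
python3 held.py .6224 -.0112 .043
```

```text
cover [254.5 237.5] [ 0.6225 -0.0111] yaw 3.115 tool yaw 3.115 LxW 0.0807 0.0432
cover [143.1486 202.6292] [ 0.5953 -0.077 ] yaw 3.081 tool yaw 3.081 LxW 0.0715 0.0393
[ 0.5883 -0.0088  0.1245]
[ 0.6174 -0.0105  0.1225]
[ 0.648  -0.0123  0.1232]
[ 0.6159 -0.0226  0.1242]
[0.6173 0.0016 0.1242]
at [ 0.6209 -0.0105  0.1181] rot [ 3.141 -0.001  3.083] F [ 0.2  0.5 -0. ] t 37.0 w 0.0436
turn rz units 0.0
shift units (after turn) [-0.05 -0.02  2.5 ]
```

Request:
send_rows(motion=[[[-0.08,0,0.8],[0,0,0],-0.5],[[0,0,0.8],[0,0,0],-0.5],[[0,0,0.4],[0,0,0],-0.5],[[0,0,0.3],[0,0,0],-0.5],[[0,0,0.2],[0,0,0],-0.5],[[0,0,0.08],[0,0,0],-0.5],[[0,0,0],[0,0,0],-0.5]])

```text
time_s: 37.7
ee_pos: [0.6239, -0.011, 0.0417]
eef_rot: [3.142, 0.0, 3.083]
force: [-0.4, -0.3, 0.0]
grip_width: 0.0435
grip_force: 30.0
```

Request:
send_rows(motion=[[[0,0,0],[0,0,0],0.1],[[0,0,0],[0,0,0],0.1],[[0,0,0],[0,0,0],0.1],[[0,0,-0.6],[0,0,0],0.1],[[0,0,-0.8],[0,0,0],0.1],[[-0.45,0,0],[0,0,0],-1],[[-0.45,0,0],[0,0,0],-1],[[0,0,0],[0,0,0],-1],[[0,0,0],[0,0,0],-1],[[0,0,0],[0,0,0],-1],[[0,0,0],[0,0,0],-1],[[0,0,0],[0,0,0],-1]], squeeze=10)

```text
time_s: 38.9
ee_pos: [0.6505, -0.0126, 0.0835]
eef_rot: [-3.142, 0.0, 3.083]
force: [1.4, -0.5, -0.0]
grip_width: 0.0011
grip_force: 0.0
```

```bash
python3 -c "
from h import *
to([.6224+.026,-.0112-.0015,.035],3.083)"
```

```text
at [ 0.6505 -0.0126  0.0835] rot [-3.142  0.     3.083] F [ 1.4 -0.5 -0. ] t 38.9 w 0.0011
turn rz units 0.0
shift units (after turn) [ 0.07 -0.01  1.62]
```

Request:
send_rows(motion=[[[0.07,0,0.8],[0,0,0],-1],[[0,0,0.3],[0,0,0],-1],[[0,0,0.15],[0,0,0],-1],[[0,0,0.1],[0,0,0],-1],[[0,0,0.1],[0,0,0],-1],[[0,0,0.1],[0,0,0],-1],[[0,0,0.08],[0,0,0],-1],[[0,0,0],[0,0,0],-1],[[0,0,0],[0,0,0],-1]])

```text
time_s: 39.8
ee_pos: [0.6489, -0.0125, 0.0382]
eef_rot: [-3.141, 0.001, 3.083]
force: [-17.6, 0.8, 30.5]
grip_width: 0.0006
grip_force: 14.8
```

Request:
send_rows(motion=[[[0,0,-0.4],[0,0,0],-1],[[0,0,-0.46],[0,0,0],-1],[[0.87,0,0],[0,0,0],-1],[[0.87,0,0],[0,0,0],-1],[[0,0,0.3],[0,0,0],-1],[[0,0,0.3],[0,0,0],-1],[[0,0,0.1],[0,0,0],-1],[[0,0,0.07],[0,0,0],-1],[[0,0,0.05],[0,0,0],-1],[[0,0,0],[0,0,0],-1]])

```text
time_s: 40.8
ee_pos: [0.597, -0.0095, 0.0381]
eef_rot: [-3.141, -0.0, 3.083]
force: [-16.8, 0.7, 31.2]
grip_width: 0.0005
grip_force: 15.7
```

Request:
send_rows(motion=[[[0,0,-0.3],[0,0,0],-1],[[0,0,-0.9],[0,0,0],-1],[[0,0,-1],[0,0,0],1],[[0,0,-1],[0,0,0],1],[[0,0,-1],[0,0,0],1],[[0,0,-1],[0,0,0],1],[[0,0,-1],[0,0,0],1],[[0,0,-0.4],[0,0,0],1],[[0,0,0],[0,0,0],1],[[0,0,0],[0,0,0],1]])

```text
time_s: 41.8
ee_pos: [0.5963, -0.0095, 0.232]
eef_rot: [-3.142, -0.002, 3.083]
force: [-0.5, -0.1, -0.6]
grip_width: 0.0605
grip_force: 0.0
```

```bash
cat > chk.py <<'E'
from cov import *
c=shot("wrist","chk.png",s=1.5); p=c["pixels"]
hsv=cv2.cvtColor(p,cv2.COLOR_RGB2HSV)
B=np.array([.6224,-.0112]); y=np.array([.059,.998]); x=np.array([.998,-.059])
for i,s in((1,1),(2,0),(3,-1)):
    b=B+s*.095*y; P=[]
    for dx in np.arange(-36,37,2)/1000:
        for dy in(-.014,0,.014):
            u,v=proj(c,[*(b+dx*x+dy*y),.038])[0].round().astype(int)
            if 0<=v<270 and c["depth"][v,u]>0: o,d=ray(c,(u,v)); P.append(o+d*c["depth"][v,u])
    P=np.array(P); k=np.linalg.lstsq(np.c_[(P[:,:2]-b)@np.c_[x,y],np.ones(len(P))],P[:,2],rcond=None)[0]
    print("bay",i,"n",len(P),"top z",k[2],"slopes x,y",k[:2])
covers(c,.038,v=190); to([.4406,-.2415,.2],3.083)
E
python3 chk.py
```

```text
bay 1 n 111 top z 0.03775200183347657 slopes x,y [-0.0041 -0.0001]
bay 2 n 111 top z 0.03761499596844513 slopes x,y [-0.0004  0.0042]
bay 3 n 108 top z 0.037580713623609804 slopes x,y [ 0.0004 -0.004 ]
cover [254.5 194.5] [ 0.624  -0.0108] yaw 3.098 tool yaw 3.098 LxW 0.0774 0.0406
cover [330.3412 194.1864] [0.6293 0.0847] yaw 3.052 tool yaw 3.052 LxW 0.08 0.0424
cover [178.9376 193.0026] [ 0.6166 -0.1058] yaw 3.072 tool yaw 3.072 LxW 0.0801 0.0423
at [ 0.5961 -0.0094  0.2317] rot [ 3.142 -0.003  3.083] F [ 0.6  0.8 -0.6] t 41.9 w 0.065
turn rz units 0.0
shift units (after turn) [ 4.72 -8.03  1.06]
```

View pics/chk.png

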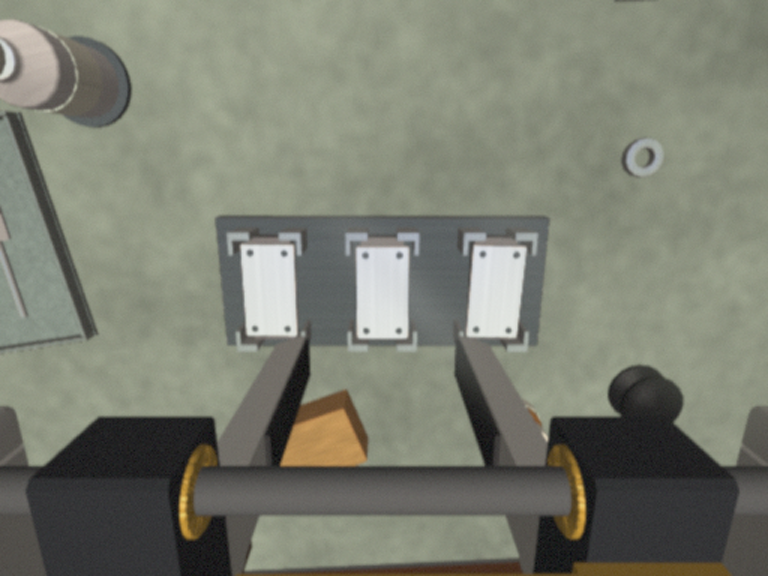

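All three covers are level inside their guides, tops at 0.038 m and slopes below 0.005, and the driver is still in the tray. Now the nozzle.

Request:
send_rows(motion=[[[0.47,-0.8,0],[0,0,0],-1],[[0.47,-0.8,0],[0,0,0],-1],[[0.47,-0.8,0],[0,0,0],-1],[[0.47,-0.8,0],[0,0,0],-1],[[0.47,-0.8,0],[0,0,0],-1],[[0.47,-0.8,0],[0,0,0],-1],[[0.47,-0.8,0],[0,0,0],-1],[[0.47,-0.8,0],[0,0,0],-1],[[0.47,-0.8,0],[0,0,0],-1],[[0.47,-0.8,0],[0,0,0],-1],[[0,0,0],[0,0,0],-1],[[0,0,0],[0,0,0],-1]])

```text
time_s: 43.05
ee_pos: [0.4414, -0.2408, 0.2326]
eef_rot: [3.141, -0.001, 3.082]
force: [-0.4, 0.9, 0.6]
grip_width: 0.0002
grip_force: 0.0
```

```bash
python3 - <<'E'
from cov import *
c=camera("wrist"); hsv=cv2.cvtColor(c["pixels"],cv2.COLOR_RGB2HSV)
u,v=proj(c,[.4406,-.2415,.122])[0]; print(u,v)
m=((hsv[...,2]>195)).astype(np.uint8)
for a,r,k in blobs(m,200):
    uv,_=cv2.minEnclosingCircle(k); print(a,uv,plane(c,uv,.122))
to([.4406,-.2415,.13],3.083)
E
```

```text
253.43469853552045 190.5530138231464
249.0 (487.5, 290.5) [0.5668 0.0032 0.122 ]
1085.0 (428.0, 288.5) [ 0.5605 -0.061   0.122 ]
1080.5 (361.2918701171875, 286.3274230957031) [ 0.5535 -0.1326  0.122 ]
277.0 (182.5, 237.5) [ 0.4858 -0.3167  0.122 ]
581.0 (253.73214721679688, 191.0) [ 0.4411 -0.2412  0.122 ]
1580.0 (318.8526916503906, 96.59207153320312) [ 0.3567 -0.1775  0.122 ]
at [ 0.4418 -0.2404  0.2328] rot [ 3.141 -0.001  3.083] F [ 0.3  0.2 -0.4] t 43.1 w 0.0
turn rz units 0.0
shift units (after turn) [ 0.04 -0.04  3.43]
```

Cap centred under the tool, so descend to 0.128 and then press.

Request:
send_rows(motion=[[[0.03,-0.03,0.8],[0,0,0],-1],[[0,0,0.9],[0,0,0],-1],[[0,0,0.9],[0,0,0],-1],[[0,0,0.6],[0,0,0],-1],[[0,0,0.3],[0,0,0],-1],[[0,0,0.2],[0,0,0],-1],[[0,0,0.1],[0,0,0],-1],[[0,0,0],[0,0,0],-1]])

```text
time_s: 43.9
ee_pos: [0.4411, -0.2415, 0.1201]
eef_rot: [-3.142, 0.001, 3.083]
force: [0.2, 2.0, 2.4]
grip_width: 0.0005
grip_force: 1.2
```

Request:
send_rows(motion=[[[0,0,0.1],[0,0,0],-1],[[0,0,0.08],[0,0,0],-1],[[0,0,0.05],[0,0,0],-1],[[0,0,0.05],[0,0,0],-1],[[0,0,0],[0,0,0],-1]])

```text
time_s: 44.4
ee_pos: [0.4415, -0.2419, 0.1145]
eef_rot: [-3.14, 0.003, 3.083]
force: [-10.9, 10.6, 37.2]
grip_width: 0.0006
grip_force: 18.7
```

Bottomed out at the hard stop. Release, retreat upwards and check.

Request:
send_rows(motion=[[[0,0,-0.4],[0,0,0],-1],[[0,0,-1],[0,0,0],-1],[[0,0,-1],[0,0,0],-1],[[0,0,-1],[0,0,0],-1],[[0,0,-1],[0,0,0],-1],[[0,0,0],[0,0,0],-1],[[0,0,0],[0,0,0],-1],[[0,0,0],[0,0,0],-1],[[0,0,0],[0,0,0],-1]])

```text
time_s: 45.3
ee_pos: [0.4404, -0.2415, 0.2422]
eef_rot: [3.141, -0.002, 3.083]
force: [-0.3, -0.2, -0.1]
grip_width: 0.0004
grip_force: 0.0
```

```bash
python3 - <<'E'
from cov import *
c=camera("wrist"); 
u,v=proj(c,[.441,-.2415,.122])[0].astype(int); o,d=ray(c,(u,v)); print("cap depth",o+d*c["depth"][v,u])
B=np.array([.6224,-.0112])
s=shot("top","end.png",box=(150,110,410,290),s=3)
for k in(1,0,-1):
    p=[*(B+k*.095*np.array([.059,.998])),.038]; u,v=proj(s,p)[0].round().astype(int); o,d=ray(s,(u,v)); print((o+d*s["depth"][v,u]))
to([.5,-.2,.25])
E
```

```text
cap depth [ 0.4408 -0.2418  0.121 ]
[0.6289 0.0821 0.0383]
[ 0.621  -0.0105  0.0378]
[ 0.616  -0.1061  0.0396]
at [ 0.4406 -0.2416  0.2425] rot [ 3.141 -0.001  3.083] F [-0.6  0.5  0.6] t 45.4 w 0.0006
shift units (after turn) [-1.9   1.5  -0.25]
```

View pics/end.png

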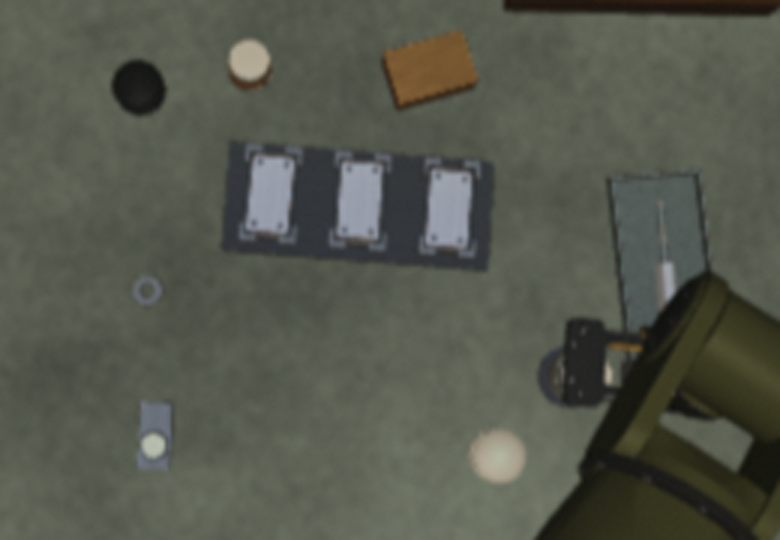

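The top view shows all three covers in the bays at (270,195), (360,200) and (450,208). The driver is in the tray at (663,260), the cap is back up at about 0.121 m, and the bystanders have not moved.

```bash
python3 -c "
from station import *
print(hand_in())"
```

```text
the job is handed in; nothing more can be done
None
```

The job is handed in (no verdict was returned): the driver is in the tray, all three covers are pressed level and home, and the nozzle cap was pushed fully down and sprang back up.

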